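# Move a utensil hanger over the end stops onto the next rail and slide it home

### The arm

A 7-joint arm with a two-finger parallel gripper is mounted at the origin on the work surface; the furniture and walls round the work are solid. World frame = base frame: x ahead of the robot, y to its left, z up, the work surface at z = 0. Lengths are in m, angles in rad, forces in N, time in s.
With the tool pointing down it reaches from about 0.4 to 0.9 m from the base axis. Payload 5.5 kg.
Tool frame: the origin (TCP) lies midway between the tips of the shut fingers; the grasp point (between the pads) lies 19 mm behind it; z points along the fingers, y is the direction in which the jaws open and shut (so a half turn about z gives the same grasp; the last joint's range is limited). The gripper opens to 92 mm and grips with 3 to 60 N. Pads are 19 mm wide; open, the fingers measure 130 mm over their backs; the gripper's body (75 mm by 190 mm) begins 47 mm behind the grasp point.
Start: joints at [-0.943, 0.501, -0.427, 1.55, 0.221, 1.138, -0.21], TCP at [0.232, 0.607, 0.227] pointing down, gripper open.
Joint ranges: [-2.88, 2.88], [-0.31, 2.03], [-1.54, 1.56], [0.2, 2.42], [-1.41, 4.55], [0.19, 2.02], [-2.57, 2.57]. Speed limits (rad/s): [2.57, 2.57, 3.14, 3.14, 3.14, 3.14, 3.14].

### API

Orientations are given as a unit quaternion [x, y, z, w].
In Python, from plant import telemetry, viewer, hand_in gives the robot as it stands.
- The arm moves only by the tool send_rows, never from a script. Its arguments are lists of equal length, an entry for each row: "gripper": the gripper command: -1 is shut, 1 is fully open, values between are in proportion; "travel": the shift along the tool's x, y, z in cm, a list of three; "angular": the turn, a rotation vector about the tool's x, y, z in degrees, a list of three. A call has 1 to 12 rows; each row shifts and turns the commanded pose from where the row before left it, along the tool's axes as they then stand; what a row does not reach is not made up. A row lasts 1/10 s, in which the tool goes at most 50 mm and 8.59 degrees, less where a joint would pass 70% of its speed; a pose out of reach is approached as far as the arm can. A call is refused whole if a number of a shift passes 5 or a number of a turn 8.59, either way. A call with a gripper value outside its range is refused whole. The fingers move at their own pace and stop on an object; "newtons" is the grip in N (left out, the last holds). Time passes only in rows, so rows that do not move let the fingers close. It gives the time, the measured TCP pose, the force and the opening at its end, in the units of the state.
- telemetry.get_state(): the state, without advancing time (a new reading comes with each control period).
- viewer.get_image(name): name is "scene" or "top" or "wrist"; returns a dict with "img" (480x640x3 uint8, red, green, blue), "K" (3x3 intrinsics, pixels), "k1" (the pictures are not rectified: a ray, as slopes to the right and down, at radius r is drawn at 1 + k1 r^2 times it, then the intrinsics apply), "xyz" and "attitude" of the camera in the world. Camera axes: x right, y up, looking along -z (the intrinsics and any distortion apply to the point x, -y, -z); pixel columns grow to the right and rows downward; lengths in m; the calibration is good to about 2 mm. A picture is of the moment at which its call begins. There is no depth.
- hand_in(): hands the job in, once; it reports no verdict.
The state is a dict: "time_s": time; "joint_positions": joint angles; "qvel": joint speeds; "joint_torque": joint torques, N m; "ee_pos": TCP position; "ee_rot": TCP orientation; "ft_force": force on the tool from outside, world axes, zero at the start; "torque": the same for the moment, N m; "grip_width": opening from 0.0 (shut) to 1.0 (fully open).
Only numpy, scipy, OpenCV 4.12 (cv2) and the standard library are available. Lean on these libraries where they do the work, as an engineer would, in place of code of your own. Each camera call takes 0.05 s, during which the arm holds its last target.

### The job

Take the double-hook utensil hanger off its rail and, lifting it over the end stops, set it down on the other rail at the cut-away end nearest to it, until it rests there. Then slide it along, captive under the rail's flange, until it presses snugly (a few newtons) against the rubber tip of the buffer pin in the clamp collar, and let go. Feel your way gently: never force the hanger against a rail (stay well under 30 N), do not push the buffer pin in, and leave the fruit and garlic where they are.

Things in the scene. Friction and masses are not known exactly. Their poses are not given: they have to be found in the camera images.
- hanger_grip (a point): Centre of the upright grip plate, 12 (x) x 30 (y) x 42 (z) mm, on top of the loose hanger (aluminium, about 0.2 kg, two steel hooks below, one each side). Grip it across its x from above. Its y runs along the rail. Riding on a rail, this point is 29 mm above the rail top; hooks reach 105 mm below it and 39 mm to each side (x).
- hanger_ride (a point): Middle of the hanger's riding face, 29 mm below hanger_grip. The saddle round it is 36 mm long (y), 34 wide, cheeks 22 mm apart inside. Two inward lips along its length leave a slot 10 mm wide; lip tops 9 mm and undersides 13 mm below this face, and under them a flared mouth, 18 mm wide, reaching 21 mm below this face.
- rail_a_mid (a point): Middle of the top face of the rail the hanger starts on; rail tops are 160 mm above the table. Fixed steel T-rail along its own y, 260 mm long, two posts, wooden foot 80 x 270 x 14 mm. Web 6 mm thick, 20 tall. Flange 18 mm wide, 6 thick, flush with the web's top, full width to 66 mm either side of the middle, tapering to the web at 74 mm.
- rail_a: Foot of that rail (centre, on the table; axes as rail_a_mid). From 74 to 124 mm from the middle, at both ends, the flange is cut away: only there can the saddle be set on or lifted off. The last 6 mm at each end are an end stop, 20 mm wide, 14 mm above the rail top. On the flange the saddle has play: 2 mm each side, 3 mm upward, its lips caught underneath.
- rail_b_mid (a point): The same point of the other rail, equal in all sizes, which carries the clamp collar. It stands to the left or the right of rail a; its end nearest to rail a is the one to use.
- collar_mid (a point): Middle (at rail-top height) of the dark collar clamped on rail b within 20 mm of its middle; 16 mm long, 30 wide, 12.5 high. A buffer pin (body buffer, middle buffer_mid), 44 mm long, rubber tips, runs through it along the rail, 5 mm above the rail top, off-centre by up to 9 mm: a tip sticks out 5 to 23 mm, not measured, so feel for it. Friction-held: it slips at 10 N; press with 4 to 7 N.
- garlic_1: Loose bystander, garlic bulb 56 mm, origin at its underside; leave it alone.
- lemon_1: Loose bystander, lemon 72x57x58 mm, origin at its underside; leave it alone.
- lemon_2: Loose bystander, lemon 72x55x56 mm, origin at its underside; leave it alone.
- pear_1: Loose bystander, pear 126x70x69 mm, lying, origin at its underside; leave it alone.

How it is judged:
By the outcome, as a careful person would: the job done as asked, in the order asked, and still so for the second after the job is handed in, with the robot touching nothing.
It also fails if it takes over 69 s, if anything falls off the work surface, if the arm or the gripper's body presses on something with over 40 N, if the wrist force passes 120 N, or if a joint passes its speed limit or range.

## Working session

There is one attempt and no reset: what is moved stays moved. The work goes in short steps, Python scripts to look and compute and a tool call to move; the robot and the scene stay as the last step left them, time stands still between calls to the robot, and variables do not carry over. Pictures are saved under pics/ and viewed, and the job is handed in when it is done.

Besides the shell and the picture viewer there is one more tool, called after "Call:" by a JSON object that holds its "name" and its "arguments", one argument or row to a line. send_rows: Moves the arm, as the interface text tells. Its arguments: {"type":"object","properties":{"gripper":{"type":"array"},"travel":{"type":"array"},"angular":{"type":"array"},"newtons":{"type":"number"}},"required":["gripper","travel","angular"]}

```bash
mkdir -p pics; ls; python3 - <<'E'
from plant import telemetry, viewer
import cv2,json
s=telemetry.get_state()
for k,v in s.items(): print(k,v)
for n in ["scene","top","wrist"]:
    r=viewer.get_image(n); cv2.imwrite(f"pics/{n}0.png",r["img"][:,:,::-1]); print(n,r["K"],r["k1"],r["xyz"],r["attitude"])
E
```

```text
pics
time_s 0.0
joint_positions [-0.9428137   0.50186694 -0.42678694  1.55146422  0.22078464  1.13828575
 -0.2103124 ]
qvel [ 0.00181502 -0.00073945  0.0001126  -0.00099762 -0.00106426  0.00019015
 -0.00230286]
joint_torque [ 3.21558646e-04 -5.66604781e+01 -5.81563622e+00 -2.79112852e+01
 -6.85299374e-02  3.09151865e-02  1.73562980e-04]
ee_pos [0.23166919 0.60655411 0.22566009]
ee_rot [ 1.81364391e-01  9.83415470e-01 -9.60516220e-04 -2.19886700e-04]
ft_force [0.31461814 0.12466771 0.82588707]
torque [0.01896541 0.02258277 0.00708625]
grip_width 0.9975987908337516
scene [[449.43131337   0.         320.1839462 ]
 [  0.         449.43131337 235.04973655]
 [  0.           0.           1.        ]] -0.11219045161210235 [-0.23050495  0.46904156  0.53706547] [-0.25117797  0.46030923  0.75142314 -0.40048508]
top [[439.90039016   0.         321.25385066]
 [  0.         439.90039016 241.97730528]
 [  0.           0.           1.        ]] -0.01210993254859097 [0.3668811  0.01396859 0.99635706] [ 0.04777726 -0.03572908 -0.70220958  0.70946633]
wrist [[431.41801239   0.         321.54734291]
 [  0.         431.41801239 242.18528623]
 [  0.           0.           1.        ]] -0.024827882758550475 [0.16915261 0.6314028  0.3842231 ] [-0.10532903 -0.0711505   0.56198431  0.81732309]
```

View pics/scene0.png

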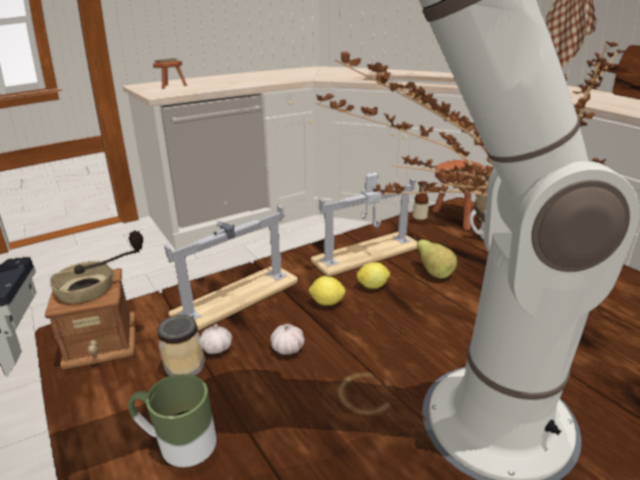

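View pics/top0.png

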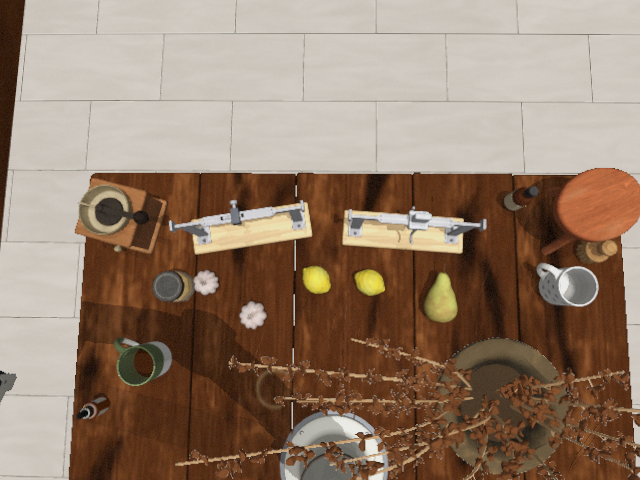

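View pics/wrist0.png

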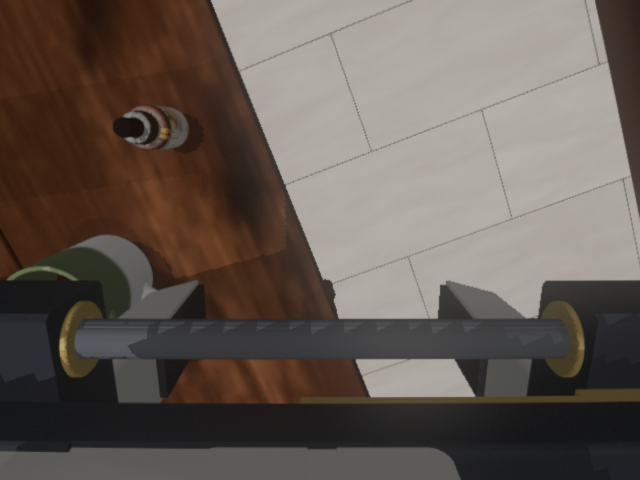

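```bash
cat > h.py <<'E'
import numpy as np, cv2
from scipy.spatial.transform import Rotation as R
from plant import telemetry, viewer
def ray(r,u,v):
    K=r["K"]; d=np.array([(u-K[0,2])/K[0,0],(v-K[1,2])/K[1,1]]); p=d.copy()
    for _ in range(30): p=d/(1+r["k1"]*(p@p))
    return R.from_quat(r["attitude"]).apply([p[0],-p[1],-1.])
def at(r,u,v,z):
    d=ray(r,u,v); o=np.array(r["xyz"]); return o+d*(z-o[2])/d[2]
def proj(r,P):
    c=R.from_quat(r["attitude"]).inv().apply(np.atleast_2d(P)-r["xyz"]); s=np.c_[c[:,0],-c[:,1]]/-c[:,2:]
    s=s*(1+r["k1"]*(s**2).sum(1))[:,None]; K=r["K"]
    return np.c_[s[:,0]*K[0,0]+K[0,2],s[:,1]*K[1,1]+K[1,2]]
def crop(r,n,x0,y0,w,h,s):
    im=r["img"][y0:y0+h,x0:x0+w,::-1]; cv2.imwrite(f"pics/{n}.png",cv2.resize(im,None,fx=s,fy=s,interpolation=cv2.INTER_CUBIC))
E
python3 - <<'E'
from h import *
import pickle
r=viewer.get_image("top"); pickle.dump(r,open("top.pkl","wb"))
crop(r,"tA",335,190,160,70,5); crop(r,"tB",160,190,160,70,5)
r=viewer.get_image("scene"); pickle.dump(r,open("scene.pkl","wb"))
crop(r,"sA",305,165,125,110,6); crop(r,"sB",155,195,150,140,5)
E
```

```text
(no output)
```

View pics/tA.png

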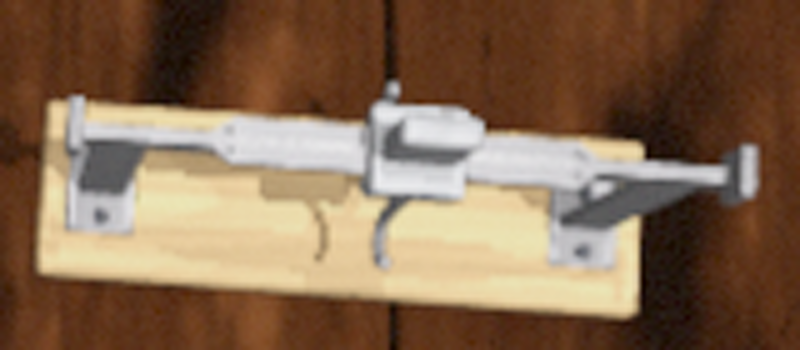

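View pics/tB.png

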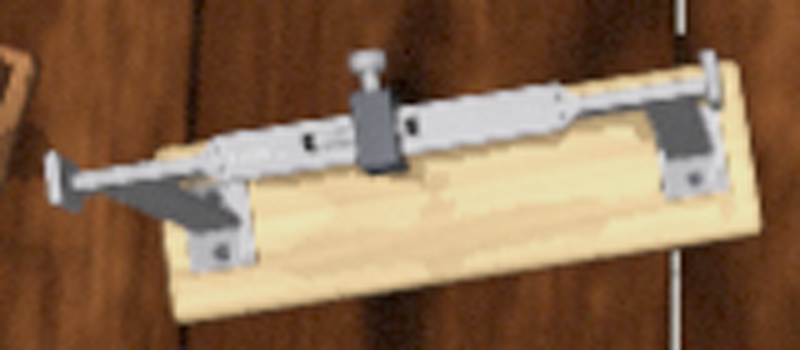

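View pics/sA.png

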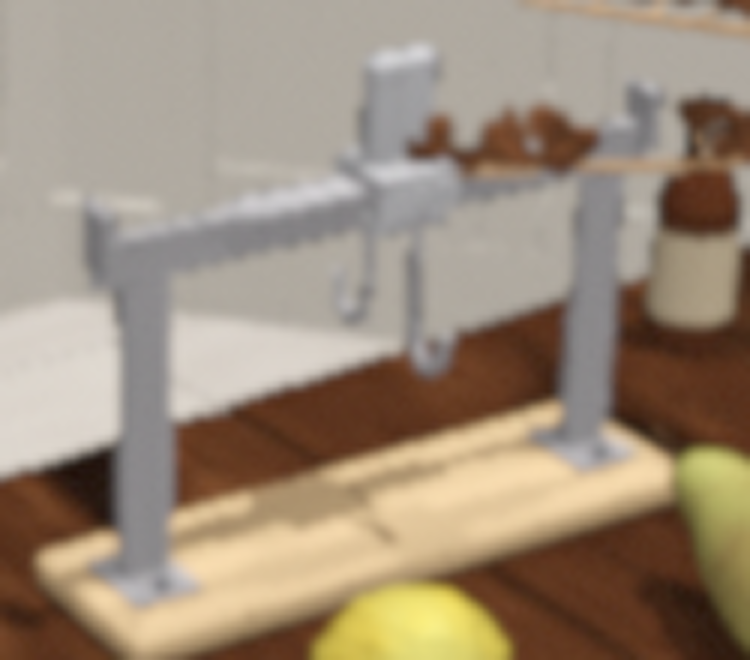

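View pics/sB.png

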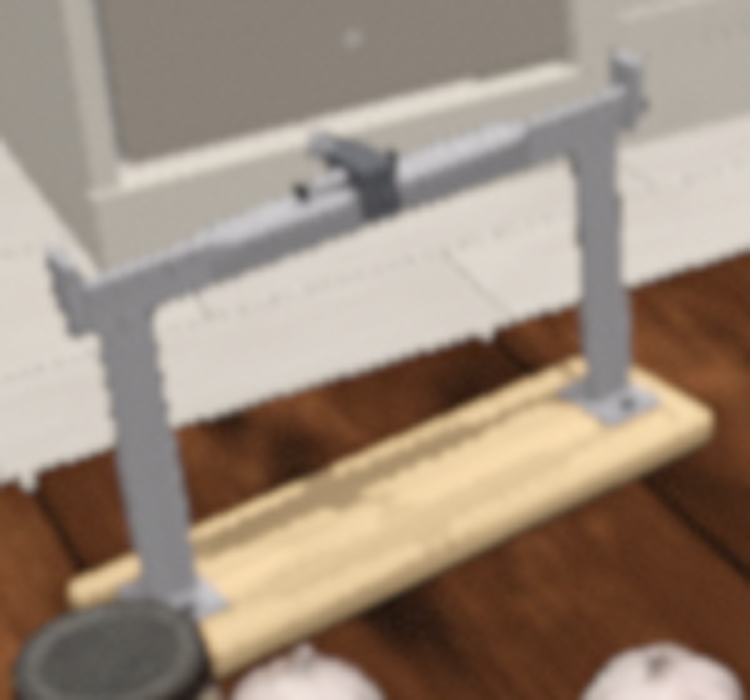

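```bash
cat > fit.py <<'E'
from h import *
import pickle
from scipy.optimize import least_squares
top=pickle.load(open("top.pkl","rb")); sc=pickle.load(open("scene.pkl","rb"))
def T(p,L):
    L=np.atleast_2d(L); return R.from_euler('z',p[2]).apply(L)+[p[0],p[1],0]
F=lambda x,y:[x*.04,y*.135,.014]
def px(c,x0,y0,s): return (np.array(c)+.5)/s-.5+[x0,y0]
# local: +y = left in image, +x = up
obsA=[(top,px((47,100),335,190,5),F(1,1)),(top,px((37,273),335,190,5),F(-1,1)),(top,px((630,318),335,190,5),F(-1,-1)),(top,px((643,140),335,190,5),F(1,-1)),
 (top,px((238,121),335,190,5),[.009,.066,.16]),(top,px((228,162),335,190,5),[-.009,.066,.16]),(top,px((586,150),335,190,5),[.009,-.066,.16])]
obsB=[(top,px((740,62),160,190,5),F(1,-1)),(top,px((762,232),160,190,5),F(-1,-1)),(top,px((178,322),160,190,5),F(-1,1)),
 (top,px((562,85),160,190,5),[.009,-.066,.16]),(top,px((568,122),160,190,5),[-.009,-.066,.16]),(top,px((218,140),160,190,5),[.009,.066,.16])]
def fit(obs,p0):
    f=lambda p:np.concatenate([(proj(c,T(p,L))[0]-o) for c,o,L in obs])
    s=least_squares(f,p0); print(s.x,np.round(s.fun.reshape(-1,2),1).tolist()); return s.x
pA=fit(obsA,[.5,-.15,0]); pB=fit(obsB,[.5,.2,0]); print(np.degrees(pA[2]),np.degrees(pB[2]))
def segs():
    o=[]
    def box(x,y0,y1,z0,z1):
        c=[[sx*x,y,z] for z in(z0,z1) for sx,y in((-1,y0),(1,y0),(1,y1),(-1,y1))]
        for i in range(4): o.extend([(c[i],c[(i+1)%4]),(c[4+i],c[4+(i+1)%4]),(c[i],c[4+i])])
    box(.04,-.135,.135,0,.014); box(.01,.124,.13,.14,.174); box(.01,-.13,-.124,.14,.174)
    box(.009,-.066,.066,.154,.16); box(.003,-.124,.124,.14,.16)
    return o
def over(r,p,n,x0,y0,w,h,s,extra=()):
    im=cv2.resize(r["img"][y0:y0+h,x0:x0+w,::-1],None,fx=s,fy=s,interpolation=cv2.INTER_CUBIC)
    for a,b in segs()+list(extra):
        q=(proj(r,T(p,[a,b]))-[x0,y0]+.5)*s-.5
        cv2.line(im,*[tuple(int(round(t)) for t in k) for k in q],(0,0,255),1,cv2.LINE_AA)
    cv2.imwrite(f"pics/{n}.png",im)
if __name__=="__main__":
    over(top,pA,"otA",335,190,160,70,5);over(top,pB,"otB",160,190,160,70,5);over(sc,pA,"osA",305,165,125,110,5);over(sc,pB,"osB",155,195,150,140,4)
    a=cv2.imread("pics/otA.png");b=cv2.imread("pics/otB.png");cv2.imwrite("pics/ot.png",np.vstack([a[:300],b[:300]]))
    a=cv2.imread("pics/osA.png")[:550,:400*2];b=cv2.imread("pics/osB.png");a=cv2.resize(a,None,fx=.8*.8*.8,fy=.8*.8*.8) if 0 else a
    cv2.imwrite("pics/osA.png",a)
E
python3 fit.py
```

```text
[ 0.50925584 -0.15177948 -0.06757849] [[0.2, -0.2], [-0.4, 0.2], [1.6, 0.4], [0.5, 0.8], [-0.7, -0.4], [0.7, 0.6], [-1.6, -1.1]]
[0.51476957 0.18996876 0.16523963] [[0.1, -0.7], [1.0, -0.3], [-0.5, 0.2], [-0.7, -0.1], [-0.6, 1.5], [0.8, -0.6]]
-3.8719622064249792 9.46753346368735
```

View pics/ot.png

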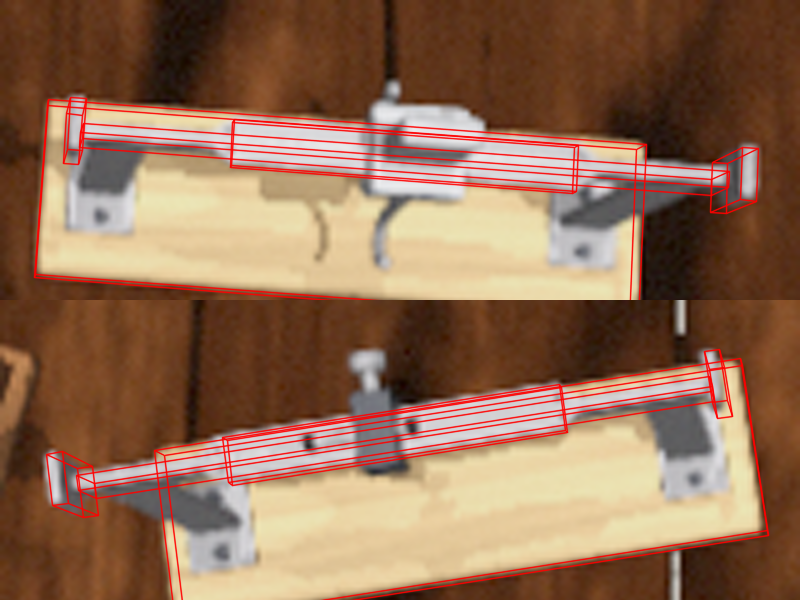

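View pics/osA.png

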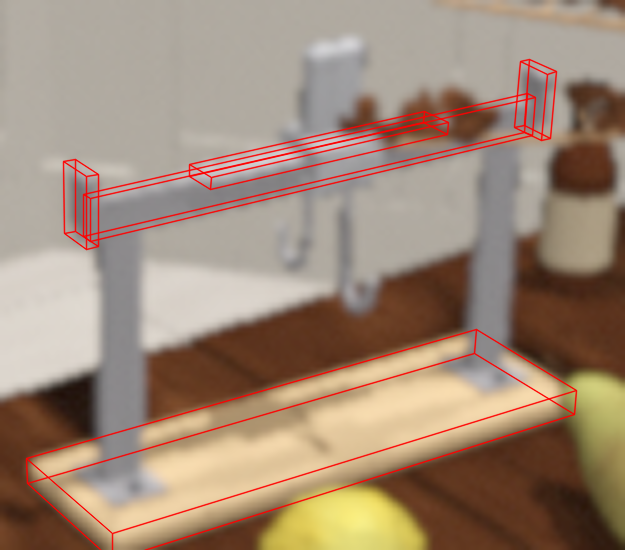

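View pics/osB.png

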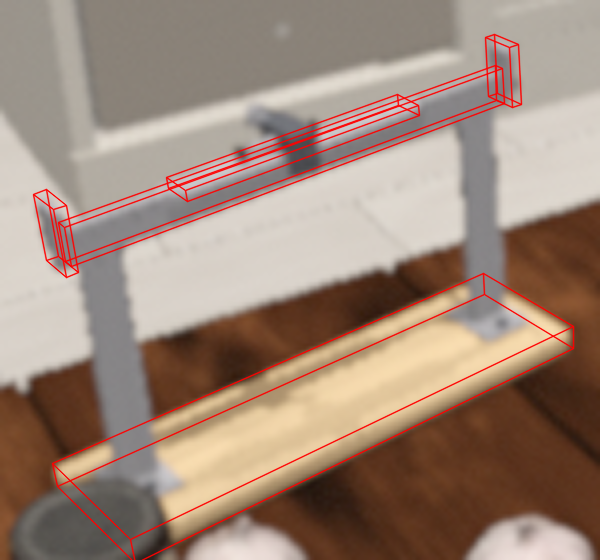

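```bash
python3 - <<'E'
from fit import *
for a in [(178,464),(230,362),(352,340)]:
  for b in [(345,58),(322,97),(325,122),(388,158),(405,188)]:
    d1,d2=ray(top,*a),ray(sc,*b); o1,o2=np.array(top["xyz"]),np.array(sc["xyz"])
    s=np.linalg.lstsq(np.c_[d1,-d2],o2-o1,rcond=None)[0]; P=o1+d1*s[0];Q=o2+d2*s[1]
    print(a,b,np.round(P,2),round(np.linalg.norm(P-Q),3))
def loc(p,P): return R.from_euler('z',-p[2]).apply(np.array(P)-[p[0],p[1],0])
for c in [(402,122),(477,122),(480,142),(400,148),(440,133)]:
    print("gripTop",loc(pA,at(top,*px(c,335,190,5),.210)).round(4))
for c in [(372,108),(483,112),(466,195),(365,190)]: print("saddleTop",loc(pA,at(top,*px(c,335,190,5),.168)).round(4))
for c in [(403,135),(350,135),(310,142),(411,126)]: print("collar",loc(pB,at(top,*px(c,160,190,5),.166)).round(4))
# scene plate top
for c in [(372,60),(437,52),(402,52)]: print("scene gripTop",loc(pA,at(sc,*px(c,305,165,6),.210)).round(4))
E
```

```text
[ 0.50925584 -0.15177948 -0.06757849] [[0.2, -0.2], [-0.4, 0.2], [1.6, 0.4], [0.5, 0.8], [-0.7, -0.4], [0.7, 0.6], [-1.6, -1.1]]
[0.51476957 0.18996876 0.16523963] [[0.1, -0.7], [1.0, -0.3], [-0.5, 0.2], [-0.7, -0.1], [-0.6, 1.5], [0.8, -0.6]]
-3.8719622064249792 9.46753346368735
(178, 464) (345, 58) [0.18 0.18 0.49] 0.01
(178, 464) (322, 97) [0.17 0.19 0.46] 0.012
(178, 464) (325, 122) [0.16 0.2  0.43] 0.008
(178, 464) (388, 158) [0.14 0.21 0.4 ] 0.06
(178, 464) (405, 188) [0.13 0.22 0.37] 0.078
(230, 362) (345, 58) [0.29 0.13 0.49] 0.033
(230, 362) (322, 97) [0.28 0.14 0.44] 0.007
(230, 362) (325, 122) [0.28 0.14 0.4 ] 0.014
(230, 362) (388, 158) [0.27 0.15 0.37] 0.103
(230, 362) (405, 188) [0.27 0.16 0.33] 0.13
(352, 340) (345, 58) [ 0.31 -0.01  0.48] 0.063
(352, 340) (322, 97) [ 0.31 -0.02  0.43] 0.104
(352, 340) (325, 122) [ 0.31 -0.02  0.39] 0.104
(352, 340) (388, 158) [ 0.3  -0.02  0.32] 0.007
(352, 340) (405, 188) [ 0.29 -0.02  0.27] 0.019
gripTop [0.0027 0.0109 0.21  ]
gripTop [ 0.0048 -0.0161  0.21  ]
gripTop [-0.0025 -0.0175  0.21  ]
gripTop [-0.0068  0.0111  0.21  ]
gripTop [-0.0003 -0.003   0.21  ]
saddleTop [0.0156 0.0148 0.168 ]
saddleTop [ 0.0173 -0.0273  0.168 ]
saddleTop [-0.0152 -0.0225  0.168 ]
saddleTop [-0.0162  0.0157  0.168 ]
collar [-0.0025 -0.0046  0.166 ]
collar [0.0007 0.0156 0.166 ]
collar [0.0004 0.0312 0.166 ]
collar [ 0.0005 -0.0082  0.166 ]
scene gripTop [-0.0094  0.0151  0.21  ]
scene gripTop [-0.0143 -0.0109  0.21  ]
scene gripTop [-0.0077  0.0003  0.21  ]
```

Call:
{"name": "send_rows", "arguments": {
  "gripper": [1,1,1,1,1,1,1,1,1],
  "travel": [
    [-3.4,-1.2,-1],
    [-3.4,-1.2,-1],
    [-3.4,-1.2,-1],
    [-3.4,-1.2,-1],
    [-3.4,-1.2,-1],
    [-3.4,-1.2,-1],
    [-3.4,-1.2,-1],
    [-3.4,-1.2,-1],
    [0,0,0]
  ],
  "angular": [
    [0,0,0],
    [0,0,0],
    [0,0,0],
    [0,0,0],
    [0,0,0],
    [0,0,0],
    [0,0,0],
    [0,0,0],
    [0,0,0]
  ]
}}

```text
time_s: 1.15
ee_pos: [0.4582, 0.4154, 0.308]
ee_rot: [0.186, 0.983, -0.0, 0.002]
ft_force: [0.4, 0.0, -0.2]
grip_width: 1.001
```

```bash
cat > go.py <<'E'
import sys
from h import *
def yawdelta(q,yaw):
    M=R.from_quat(q).as_matrix(); a=np.arctan2(M[1,1],M[0,1])-yaw
    return M,(a+np.pi/2)%np.pi-np.pi/2   # jaw (tool y) angle minus wanted, turn about tool +z (down) positive reduces
def plan(target,yaw=None,s=None):
    s=s or telemetry.get_state(); M=R.from_quat(s["ee_rot"]).as_matrix(); p=np.array(s["ee_pos"])
    print("t",round(s["time_s"],2),"pos",p.round(4),"jaw",round(np.degrees(np.arctan2(M[1,1],M[0,1])),2),"zaxis",M[:,2].round(4),"F",np.round(s["ft_force"],1),"w",round(s["grip_width"],3))
    if target is not None: print("tool cm",(M.T@(np.array(target)-p)*100).round(2))
    if yaw is not None: print("turn z deg",np.degrees(yawdelta(s["ee_rot"],yaw)[1]).round(2))
    return M
E
python3 - <<'E'
from go import *
plan([.51,-.156,.30],-.0676); print(telemetry.get_state()["joint_positions"].round(3))
E
```

```text
t 1.15 pos [0.4582 0.4154 0.308 ] jaw 68.54 zaxis [ 0.0046 -0.0015 -1.    ] F [ 0.4  0.  -0.2] w 1.001
tool cm [-25.72 -51.28   0.9 ]
turn z deg 72.41
[-0.515  0.367 -0.354  1.542  0.136  1.255  0.307]
```

Call:
{"name": "send_rows", "arguments": {
  "gripper": [1,1,1,1,1,1,1,1,1,1],
  "travel": [
    [0,0,0],
    [0,0,0],
    [0,0,0],
    [0,0,0],
    [0,0,0],
    [0,0,0],
    [0,0,0],
    [0,0,0],
    [0,0,0],
    [0,0,0]
  ],
  "angular": [
    [0,0,8],
    [0,0,8],
    [0,0,8],
    [0,0,8],
    [0,0,8],
    [0,0,8],
    [0,0,8],
    [0,0,8],
    [0,0,8.4],
    [0,0,0]
  ]
}}

```text
time_s: 2.15
ee_pos: [0.4512, 0.4208, 0.3065]
ee_rot: [0.727, 0.686, -0.0, 0.0]
ft_force: [-1.2, 0.0, 0.1]
grip_width: 1.002
```

```bash
python3 - <<'E'
from go import *
plan([.51,-.156,.30],-.0676); print(telemetry.get_state()["joint_positions"].round(3))
E
```

```text
t 2.15 pos [0.4512 0.4208 0.3065] jaw -3.34 zaxis [-2.e-04 -3.e-04 -1.e+00] F [-1.2  0.   0.1] w 1.002
tool cm [-57.24   9.23   0.66]
turn z deg 0.53
[-0.682  0.35  -0.147  1.551  0.053  1.245 -0.896]
```

Call:
{"name": "send_rows", "arguments": {
  "gripper": [1,1,1,1,1,1,1,1,1,1],
  "travel": [
    [-3.2,0.5,0],
    [-3.2,0.5,0],
    [-3.2,0.5,0],
    [-3.2,0.5,0],
    [-3.2,0.5,0],
    [-3.2,0.5,0],
    [-3.2,0.5,0],
    [-3.2,0.5,0],
    [-3.2,0.5,0],
    [-3.2,0.5,0]
  ],
  "angular": [
    [0,0,0],
    [0,0,0],
    [0,0,0],
    [0,0,0],
    [0,0,0],
    [0,0,0],
    [0,0,0],
    [0,0,0],
    [0,0,0],
    [0,0,0]
  ]
}}

```text
time_s: 3.15
ee_pos: [0.4831, 0.0971, 0.3068]
ee_rot: [0.725, 0.688, 0.0, 0.0]
ft_force: [0.8, 0.0, -0.4]
grip_width: 0.999
```

```bash
python3 - <<'E'
from go import *
plan([.51,-.156,.30],-.0676); print(telemetry.get_state()["joint_positions"].round(3))
for n in["scene","wrist"]:
    r=viewer.get_image(n); cv2.imwrite(f"pics/{n}1.png",r["img"][:,:,::-1])
E
```

```text
t 3.15 pos [0.4831 0.0971 0.3068] jaw -3.02 zaxis [ 2.e-04  0.e+00 -1.e+00] F [ 0.8  0.  -0.4] w 0.999
tool cm [-25.13   4.02   0.68]
turn z deg 0.86
[-0.285  0.111  0.035  1.849 -0.004  1.181 -0.301]
```

View pics/scene1.png

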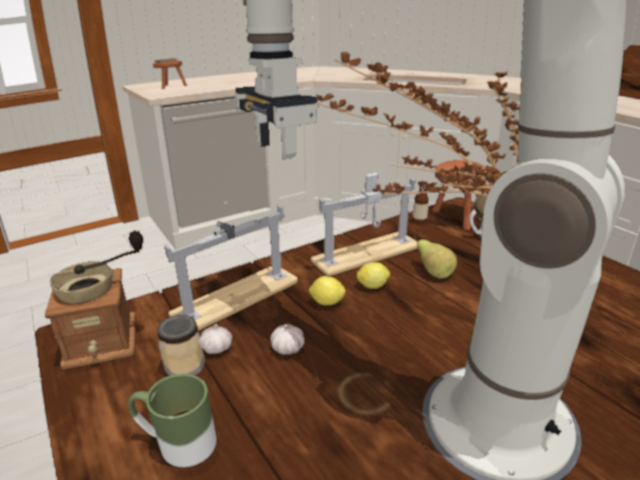

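View pics/wrist1.png

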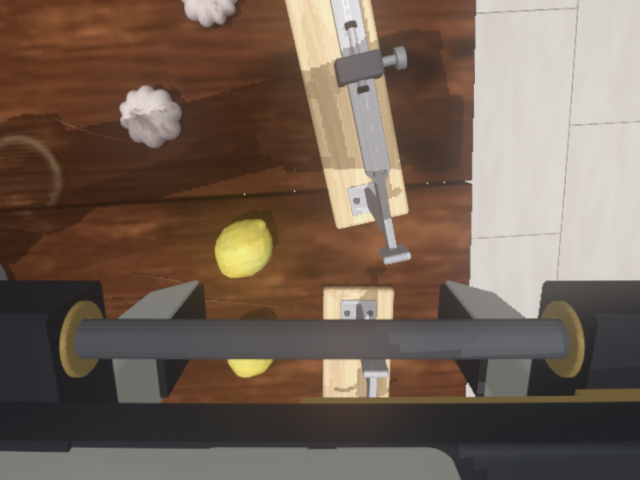

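Call:
{"name": "send_rows", "arguments": {
  "gripper": [1,1,1,1,1,1,1,1,1,1],
  "travel": [
    [-2.8,0.4,0],
    [-2.8,0.4,0],
    [-2.8,0.4,0],
    [-2.8,0.4,0],
    [-2.8,0.4,0],
    [-2.8,0.4,0],
    [-2.8,0.4,0],
    [-2.8,0.4,0],
    [-2.7,0.8,0],
    [0,0,0]
  ],
  "angular": [
    [0,0,0],
    [0,0,0],
    [0,0,0],
    [0,0,0],
    [0,0,0],
    [0,0,0],
    [0,0,0],
    [0,0,0],
    [0,0,0.8],
    [0,0,0]
  ]
}}

```text
time_s: 4.25
ee_pos: [0.5089, -0.1584, 0.3067]
ee_rot: [0.733, 0.681, -0.001, 0.001]
ft_force: [-0.0, -0.4, 0.4]
grip_width: 0.997
```

```bash
python3 - <<'E'
from go import *
plan([.51,-.156,.24],-.0676); print(telemetry.get_state()["joint_positions"].round(3))
for n in["top","wrist"]:
    r=viewer.get_image(n); cv2.imwrite(f"pics/{n}2.png",r["img"][:,:,::-1])
E
```

```text
t 4.25 pos [ 0.5089 -0.1584  0.3067] jaw -4.21 zaxis [ 2.0e-04 -2.1e-03 -1.0e+00] F [-0.  -0.4  0.4] w 0.997
tool cm [0.27 0.09 6.67]
turn z deg -0.34
[ 0.031  0.188  0.253  1.767 -0.048  1.193  0.224]
```

View pics/top2.png

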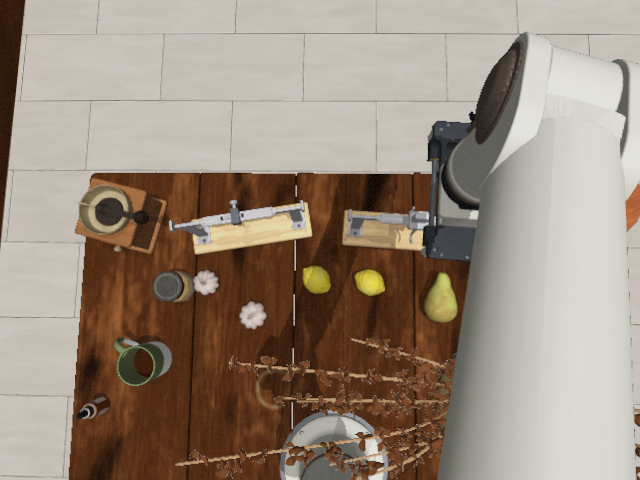

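View pics/wrist2.png

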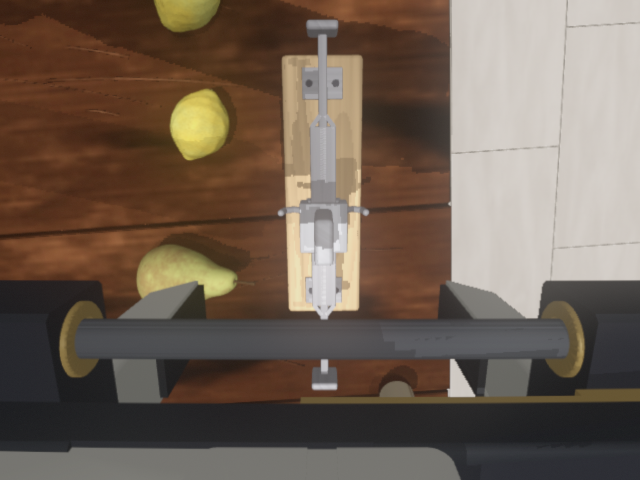

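```bash
python3 - <<'E'
from go import *
import pickle
r=viewer.get_image("wrist"); pickle.dump(r,open("w2.pkl","wb"))
crop(r,"w2c",270,180,110,130,4.6)
E
```

```text
(no output)
```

View pics/w2c.png

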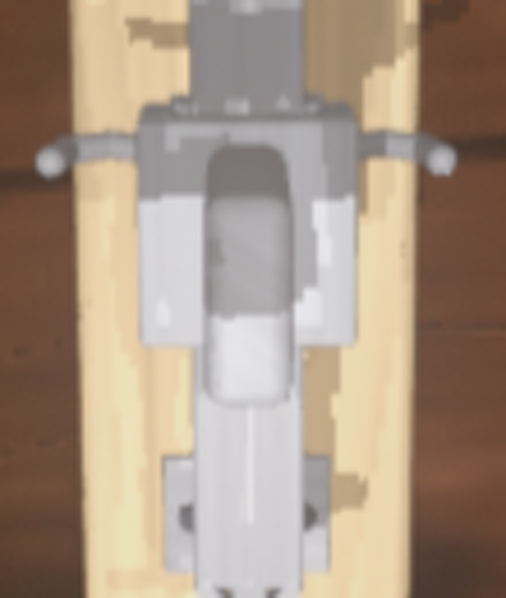

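```bash
python3 - <<'E'
from fit import *
w=pickle.load(open("w2.pkl","rb"))
q=lambda c:px(c,270,180,4.6)
def loc(p,P): return R.from_euler('z',-p[2]).apply(np.array(P)-[p[0],p[1],0])
for n,c,z in [("plate c",(249,298),.21),("plate top",(249,192),.21),("plate bot",(249,405),.21),("pl L",(206,298),.21),("pl R",(291,298),.21),("sadL",(138,240),.168),("sadR",(357,240),.168),("sad+y",(249,118),.168),("sad-y",(170,345),.168)]:
    P=at(w,*q(c),z); print(n,P.round(4),loc(pA,P).round(4))
# rail: stops centre tops z .174
for c in [(322,22),(324,371)]: P=at(w,*c,.174); print(P.round(4),loc(pA,P).round(4))
over(w,pA,"ow2",240,0,160,420,1.4)
E
```

```text
[ 0.50925584 -0.15177948 -0.06757849] [[0.2, -0.2], [-0.4, 0.2], [1.6, 0.4], [0.5, 0.8], [-0.7, -0.4], [0.7, 0.6], [-1.6, -1.1]]
[0.51476957 0.18996876 0.16523963] [[0.1, -0.7], [1.0, -0.3], [-0.5, 0.2], [-0.7, -0.1], [-0.6, 1.5], [0.8, -0.6]]
-3.8719622064249792 9.46753346368735
plate c [ 0.5104 -0.1541  0.21  ] [ 0.0013 -0.0023  0.21  ]
plate top [ 0.5114 -0.1398  0.21  ] [0.0013 0.0121 0.21  ]
plate bot [ 0.5093 -0.169   0.21  ] [ 0.0012 -0.0172  0.21  ]
pl L [ 0.5047 -0.1537  0.21  ] [-0.0045 -0.0022  0.21  ]
pl R [ 0.5159 -0.1545  0.21  ] [ 0.0068 -0.0023  0.21  ]
sadL [ 0.4934 -0.1548  0.168 ] [-0.0156 -0.0041  0.168 ]
sadR [ 0.527  -0.1572  0.168 ] [ 0.0181 -0.0042  0.168 ]
sad+y [ 0.5118 -0.1372  0.168 ] [0.0015 0.0148 0.168 ]
sad-y [ 0.497  -0.1719  0.168 ] [-0.0109 -0.0209  0.168 ]
[ 0.5187 -0.0216  0.174 ] [0.0007 0.1305 0.174 ]
[ 0.5032 -0.2626  0.174 ] [ 0.0014 -0.111   0.174 ]
```

View pics/ow2.png

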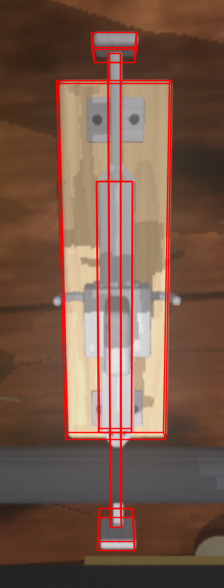

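Call:
{"name": "send_rows", "arguments": {
  "gripper": [1,1,1,1,1,1,1,1],
  "travel": [
    [0.4,0.1,0],
    [0,0,2.5],
    [0,0,2.5],
    [0,0,2.5],
    [0,0,2.5],
    [0,0,2],
    [0,0,1.3],
    [0,0,0]
  ],
  "angular": [
    [0,0,-0.3],
    [0,0,0],
    [0,0,0],
    [0,0,0],
    [0,0,0],
    [0,0,0],
    [0,0,0],
    [0,0,0]
  ]
}}

```text
time_s: 5.2
ee_pos: [0.5089, -0.1492, 0.1721]
ee_rot: [0.729, 0.684, -0.001, -0.002]
ft_force: [-0.0, -0.0, 0.3]
grip_width: 1.001
```

```bash
python3 - <<'E'
from go import *
plan([.5104,-.1545,.173],-.0676)
r=viewer.get_image("wrist"); cv2.imwrite(f"pics/w3.png",r["img"][:,:,::-1])
E
```

```text
t 5.2 pos [ 0.5089 -0.1492  0.1721] jaw -3.67 zaxis [-0.0034  0.0012 -1.    ] F [-0.  -0.   0.3] w 1.001
tool cm [-0.52  0.18 -0.09]
turn z deg 0.2
```

View pics/w3.png

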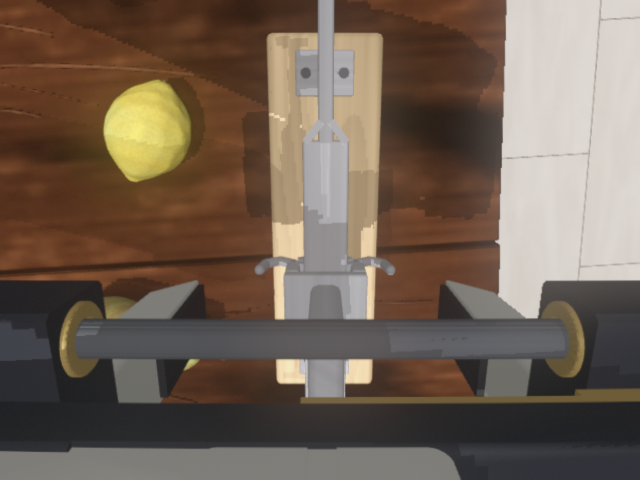

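Call:
{"name": "send_rows", "arguments": {
  "gripper": [1,1],
  "travel": [
    [-0.5,0.15,-0.1],
    [0,0,0]
  ],
  "angular": [
    [0,0,0.2],
    [0,0,0]
  ]
}}

```text
time_s: 5.45
ee_pos: [0.5124, -0.157, 0.1762]
ee_rot: [0.732, 0.682, 0.001, 0.001]
ft_force: [-0.6, -0.3, -0.3]
grip_width: 0.999
```

```bash
python3 - <<'E'
from go import *
plan([.5104,-.1545,.173],-.0676)
E
```

```text
t 5.45 pos [ 0.5124 -0.157   0.1762] jaw -4.05 zaxis [ 0.0028 -0.001  -1.    ] F [-0.6 -0.3 -0.3] w 0.999
tool cm [ 0.24 -0.21  0.32]
turn z deg -0.17
```

Call:
{"name": "send_rows", "arguments": {
  "gripper": [1,1,1],
  "travel": [
    [0,0,0],
    [0,0,0],
    [0,0,0]
  ],
  "angular": [
    [0,0,0],
    [0,0,0],
    [0,0,0]
  ]
}}

```text
time_s: 5.75
ee_pos: [0.5113, -0.1559, 0.175]
ee_rot: [0.731, 0.682, 0.0, 0.0]
ft_force: [0.5, -0.1, -0.2]
grip_width: 0.999
```

```bash
python3 - <<'E'
from go import *
plan([.5104,-.1545,.173],-.0676)
E
```

```text
t 5.75 pos [ 0.5113 -0.1559  0.175 ] jaw -4.0 zaxis [ 5.e-04  0.e+00 -1.e+00] F [ 0.5 -0.1 -0.2] w 0.999
tool cm [ 0.13 -0.1   0.2 ]
turn z deg -0.13
```

Call:
{"name": "send_rows", "arguments": {
  "gripper": [-1,-1,-1],
  "travel": [
    [0,0,0],
    [0,0,0],
    [0,0,0]
  ],
  "angular": [
    [0,0,0],
    [0,0,0],
    [0,0,0]
  ],
  "newtons": 15
}}

```text
time_s: 6.05
ee_pos: [0.5111, -0.1558, 0.1747]
ee_rot: [0.731, 0.682, -0.0, -0.0]
ft_force: [0.5, -0.7, 0.2]
grip_width: 0.79
```

```bash
python3 - <<'E'
from go import *
plan([.5104,-.1545,.173],-.0676)
E
```

```text
t 6.05 pos [ 0.5111 -0.1558  0.1747] jaw -3.99 zaxis [-1.e-04  1.e-04 -1.e+00] F [ 0.5 -0.7  0.2] w 0.79
tool cm [ 0.13 -0.08  0.17]
turn z deg -0.12
```

Call:
{"name": "send_rows", "arguments": {
  "gripper": [-1,-1,-1,-1,-1,-1,-1,-1,-1,-1,-1,-1],
  "travel": [
    [0,0,0],
    [0,0,0],
    [0,0,0],
    [0,0,0],
    [0,0,0],
    [0,0,0],
    [0,0,0],
    [0,0,0],
    [0,0,0],
    [0,0,0],
    [0,0,0],
    [0,0,0]
  ],
  "angular": [
    [0,0,0],
    [0,0,0],
    [0,0,0],
    [0,0,0],
    [0,0,0],
    [0,0,0],
    [0,0,0],
    [0,0,0],
    [0,0,0],
    [0,0,0],
    [0,0,0],
    [0,0,0]
  ]
}}

```text
time_s: 7.25
ee_pos: [0.5109, -0.1559, 0.1746]
ee_rot: [0.731, 0.682, -0.0, -0.0]
ft_force: [-2.0, 0.3, 0.7]
grip_width: 0.129
```

```bash
python3 - <<'E'
from go import *
plan([.5104,-.1545,.173],-.0676)
E
```

```text
t 7.25 pos [ 0.5109 -0.1559  0.1746] jaw -4.0 zaxis [-5.e-04  1.e-04 -1.e+00] F [-2.   0.3  0.7] w 0.129
tool cm [ 0.13 -0.06  0.16]
turn z deg -0.13
```

Call:
{"name": "send_rows", "arguments": {
  "gripper": [-1,-1,-1,-1,-1,-1],
  "travel": [
    [0,-0.05,-0.1],
    [0.5,0,0],
    [0.8,0,0],
    [0.8,0,0],
    [0,0,0],
    [0,0,0]
  ],
  "angular": [
    [0,0,0],
    [0,0,0],
    [0,0,0],
    [0,0,0],
    [0,0,0],
    [0,0,0]
  ],
  "newtons": 25
}}

```text
time_s: 7.85
ee_pos: [0.5122, -0.1343, 0.1757]
ee_rot: [0.731, 0.682, 0.0, 0.0]
ft_force: [-0.4, -0.8, -2.3]
grip_width: 0.13
```

```bash
python3 - <<'E'
from go import *
plan([.5104+.099*.0676,-.1545+.099,.176],-.0676)
r=viewer.get_image("wrist"); cv2.imwrite(f"pics/w4.png",r["img"][:,:,::-1])
E
```

```text
t 7.85 pos [ 0.5122 -0.1343  0.1757] jaw -3.93 zaxis [ 0.  0. -1.] F [-0.4 -0.8 -2.3] w 0.13
tool cm [ 7.9  -0.06 -0.03]
turn z deg -0.06
```

View pics/w4.png

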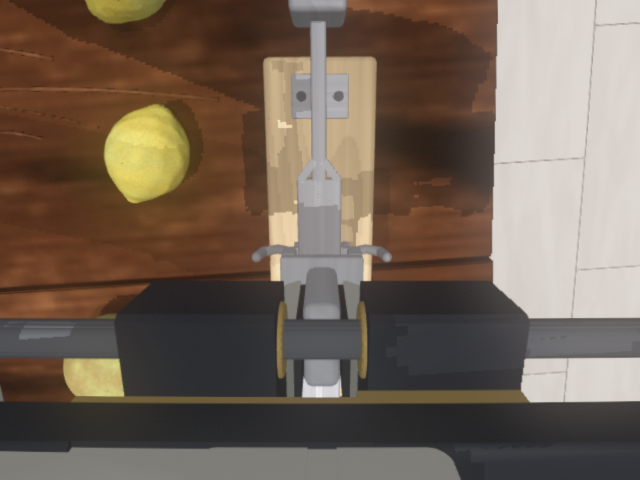

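Call:
{"name": "send_rows", "arguments": {
  "gripper": [-1,-1,-1,-1,-1,-1,-1,-1,-1,-1],
  "travel": [
    [1,0,0],
    [1,0,0],
    [1,0,0],
    [1,0,0],
    [1,0,0],
    [1,0,0],
    [1,0,0],
    [0.5,0,0],
    [0,0,0],
    [0,0,0]
  ],
  "angular": [
    [0,0,0],
    [0,0,0],
    [0,0,0],
    [0,0,0],
    [0,0,0],
    [0,0,0],
    [0,0,0],
    [0,0,0],
    [0,0,0],
    [0,0,0]
  ]
}}

```text
time_s: 8.9
ee_pos: [0.5173, -0.0604, 0.1757]
ee_rot: [0.731, 0.682, -0.0, 0.0]
ft_force: [-0.5, 0.7, -2.1]
grip_width: 0.129
```

```bash
python3 - <<'E'
from go import *
plan([.5104+.102*.0676,-.1545+.102,.176],-.0676)
r=viewer.get_image("wrist"); cv2.imwrite(f"pics/w5.png",r["img"][:,:,::-1])
r=viewer.get_image("scene"); crop(r,"s5",305,125,125,150,4)
r=viewer.get_image("top"); crop(r,"t5",335,150,160,110,5)
E
```

```text
t 8.9 pos [ 0.5173 -0.0604  0.1757] jaw -4.0 zaxis [-1.e-04 -4.e-04 -1.e+00] F [-0.5  0.7 -2.1] w 0.129
tool cm [ 0.79 -0.06 -0.03]
turn z deg -0.13
```

View pics/w5.png

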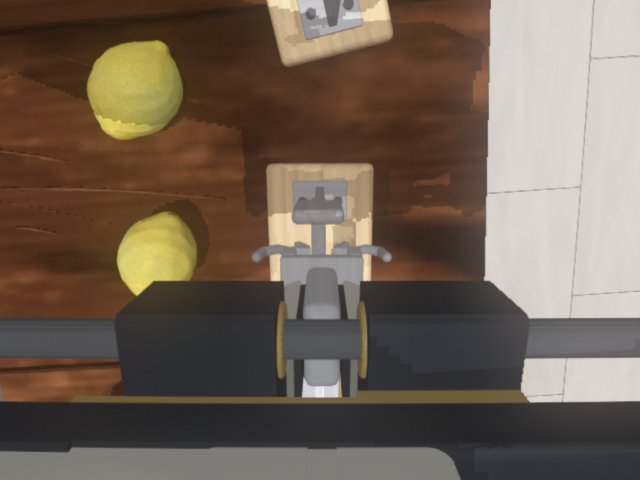

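View pics/s5.png

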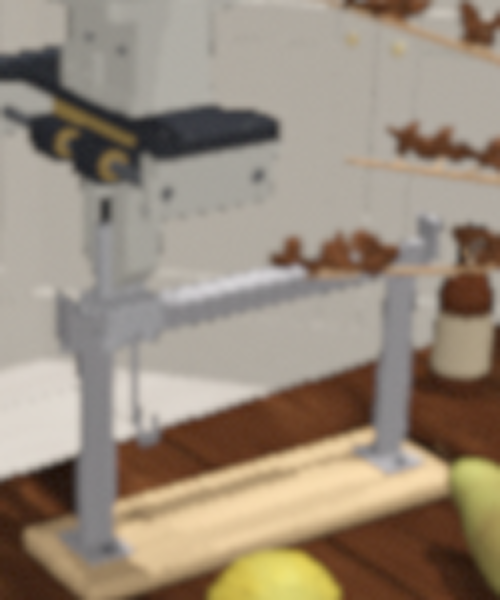

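View pics/t5.png

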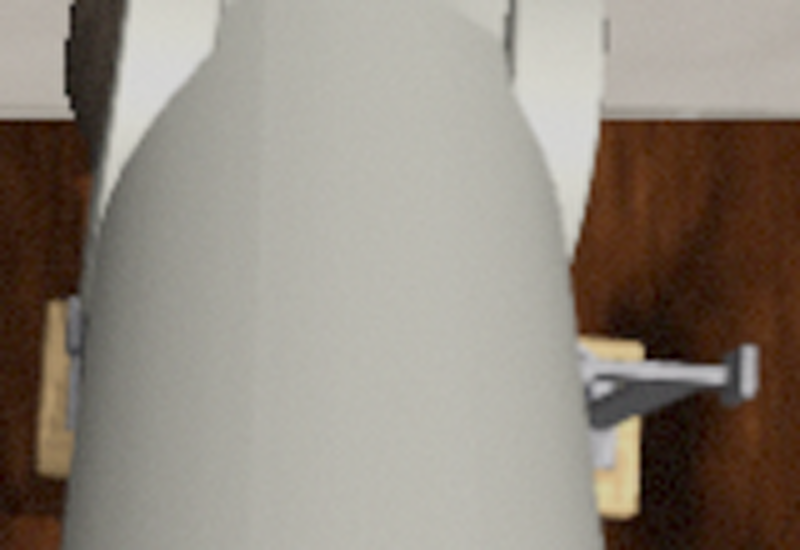

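```bash
python3 - <<'E'
from fit import *
w=viewer.get_image("wrist"); pickle.dump(w,open("w5.pkl","wb"))
crop(w,"w5c",260,160,120,120,5)
def loc(p,P): return R.from_euler('z',-p[2]).apply(np.array(P)-[p[0],p[1],0])
for c,z in [((320,256),.170),((320,222),.174),((320,200),.174)]: print(loc(pA,at(w,*c,z)).round(4))
E
```

```text
[ 0.50925584 -0.15177948 -0.06757849] [[0.2, -0.2], [-0.4, 0.2], [1.6, 0.4], [0.5, 0.8], [-0.7, -0.4], [0.7, 0.6], [-1.6, -1.1]]
[0.51476957 0.18996876 0.16523963] [[0.1, -0.7], [1.0, -0.3], [-0.5, 0.2], [-0.7, -0.1], [-0.6, 1.5], [0.8, -0.6]]
-3.8719622064249792 9.46753346368735
[0.0015 0.1108 0.17  ]
[0.0016 0.1254 0.174 ]
[0.0017 0.1338 0.174 ]
```

View pics/w5c.png

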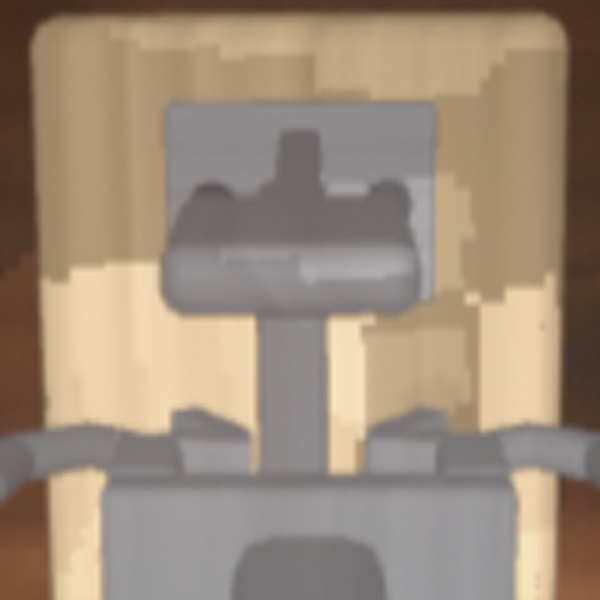

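Call:
{"name": "send_rows", "arguments": {
  "gripper": [-1,-1,-1,-1,-1,-1,-1,-1],
  "travel": [
    [0.4,-0.1,0],
    [0.3,0,0],
    [0,0,0],
    [0,0,0],
    [0,0,-0.3],
    [0,0,-0.3],
    [0,0,-0.3],
    [0,0,0]
  ],
  "angular": [
    [0,0,0],
    [0,0,0],
    [0,0,0],
    [0,0,0],
    [0,0,0],
    [0,0,0],
    [0,0,0],
    [0,0,0]
  ]
}}

```text
time_s: 9.9
ee_pos: [0.5173, -0.0531, 0.1854]
ee_rot: [0.731, 0.682, 0.0, 0.0]
ft_force: [0.1, -0.4, -1.7]
grip_width: 0.131
```

Call:
{"name": "send_rows", "arguments": {
  "gripper": [-1,-1,-1,-1,-1,-1,-1,-1],
  "travel": [
    [0,0,-0.5],
    [0,0,-0.5],
    [0,0,-0.5],
    [0,0,-0.5],
    [0,0,-0.5],
    [0,0,-1],
    [0,0,-1],
    [0,0,0]
  ],
  "angular": [
    [0,0,0],
    [0,0,0],
    [0,0,0],
    [0,0,0],
    [0,0,0],
    [0,0,0],
    [0,0,0],
    [0,0,0]
  ]
}}

```text
time_s: 10.7
ee_pos: [0.5181, -0.0531, 0.2317]
ee_rot: [0.731, 0.682, 0.001, 0.001]
ft_force: [0.7, -0.7, -1.7]
grip_width: 0.13
```

```bash
python3 - <<'E'
from go import *
from fit import pB,T
print(T(pB,[.0014,-.099,.236]))
plan(T(pB,[.0014,-.099,.236])[0],pB[2])
r=viewer.get_image("wrist"); cv2.imwrite(f"pics/w6.png",r["img"][:,:,::-1])
r=viewer.get_image("scene"); crop(r,"s6",225,125,205,150,4)
E
```

```text
[ 0.50925584 -0.15177948 -0.06757849] [[0.2, -0.2], [-0.4, 0.2], [1.6, 0.4], [0.5, 0.8], [-0.7, -0.4], [0.7, 0.6], [-1.6, -1.1]]
[0.51476957 0.18996876 0.16523963] [[0.1, -0.7], [1.0, -0.3], [-0.5, 0.2], [-0.7, -0.1], [-0.6, 1.5], [0.8, -0.6]]
-3.8719622064249792 9.46753346368735
[[0.53243488 0.09254753 0.236     ]]
t 10.7 pos [ 0.5181 -0.0531  0.2317] jaw -4.0 zaxis [ 0.0034  0.     -1.    ] F [ 0.7 -0.7 -1.7] w 0.13
tool cm [14.63  0.41 -0.43]
turn z deg -13.47
```

View pics/w6.png

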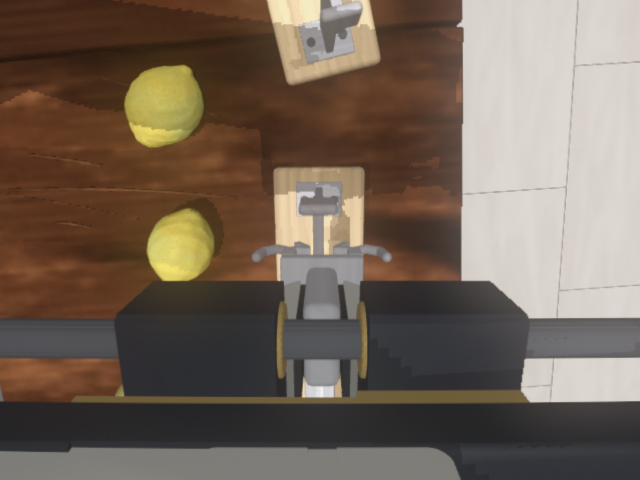

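View pics/s6.png

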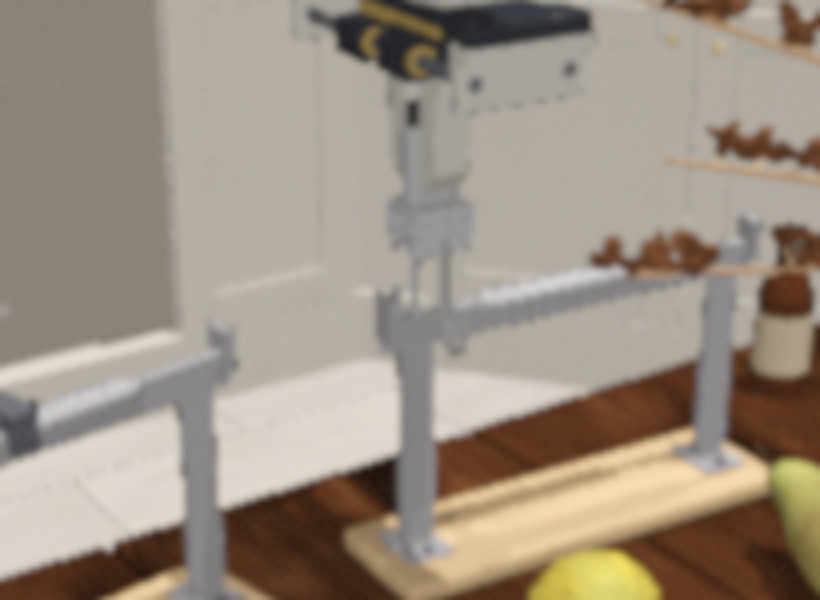

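Call:
{"name": "send_rows", "arguments": {
  "gripper": [-1,-1,-1,-1,-1,-1,-1,-1,-1,-1],
  "travel": [
    [1,0,-0.5],
    [2,0,0],
    [2,0,0],
    [1,0,0],
    [0,0,0],
    [0,0,0],
    [0,0,0],
    [0,0,0],
    [0,0,0],
    [0,0,0]
  ],
  "angular": [
    [0,0,0],
    [0,0,0],
    [0,0,0],
    [0,0,0],
    [0,0,-4],
    [0,0,-4],
    [0,0,-4],
    [0,0,-1.5],
    [0,0,0],
    [0,0,0]
  ]
}}

```text
time_s: 11.8
ee_pos: [0.521, 0.0068, 0.2347]
ee_rot: [0.647, 0.763, -0.0, -0.0]
ft_force: [-0.8, 0.6, -2.4]
grip_width: 0.129
```

```bash
python3 - <<'E'
from go import *
from fit import *
plan(T(pB,[.0014,-.099,.236])[0],pB[2])
w=viewer.get_image("wrist"); pickle.dump(w,open("w7.pkl","wb")); cv2.imwrite(f"pics/w7.png",w["img"][:,:,::-1])
over(w,pB,"ow7",200,0,240,280,2)
E
```

```text
[ 0.50925584 -0.15177948 -0.06757849] [[0.2, -0.2], [-0.4, 0.2], [1.6, 0.4], [0.5, 0.8], [-0.7, -0.4], [0.7, 0.6], [-1.6, -1.1]]
[0.51476957 0.18996876 0.16523963] [[0.1, -0.7], [1.0, -0.3], [-0.5, 0.2], [-0.7, -0.1], [-0.6, 1.5], [0.8, -0.6]]
-3.8719622064249792 9.46753346368735
t 11.8 pos [0.521  0.0068 0.2347] jaw 9.42 zaxis [-2.e-04 -0.e+00 -1.e+00] F [-0.8  0.6 -2.4] w 0.129
tool cm [ 8.27  2.53 -0.13]
turn z deg -0.05
```

View pics/w7.png

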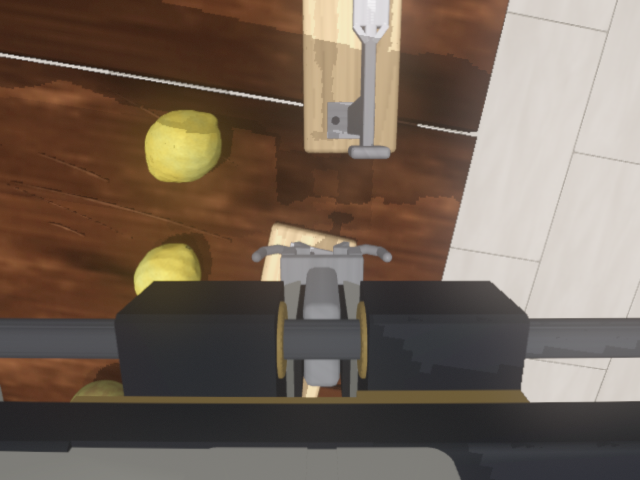

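View pics/ow7.png

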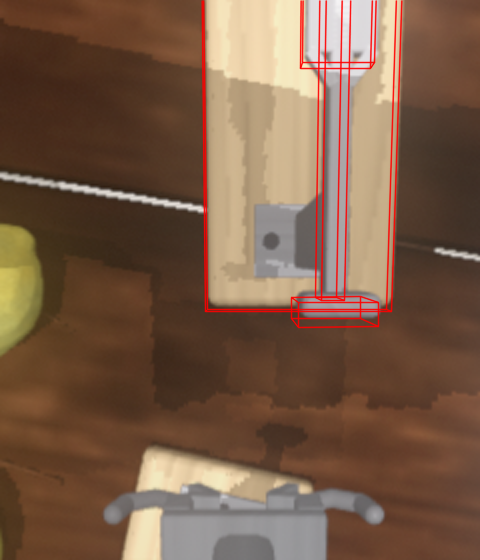

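```bash
python3 - <<'E'
from go import *
from fit import *
w=pickle.load(open("w7.pkl","rb")); crop(w,"w7c",330,0,80,165,3.6)
crop(w,"w7d",230,230,180,160,4)
def loc(p,P): return R.from_euler('z',-p[2]).apply(np.array(P)-[p[0],p[1],0])
for c,z in [((339.5,85),.16),((335.5,290),.16)]: print(loc(pB,at(w,*px(c,200,0,2),z)).round(4))
E
```

```text
[ 0.50925584 -0.15177948 -0.06757849] [[0.2, -0.2], [-0.4, 0.2], [1.6, 0.4], [0.5, 0.8], [-0.7, -0.4], [0.7, 0.6], [-1.6, -1.1]]
[0.51476957 0.18996876 0.16523963] [[0.1, -0.7], [1.0, -0.3], [-0.5, 0.2], [-0.7, -0.1], [-0.6, 1.5], [0.8, -0.6]]
-3.8719622064249792 9.46753346368735
[ 0.0006 -0.0712  0.16  ]
[ 0.0007 -0.1215  0.16  ]
```

View pics/w7c.png

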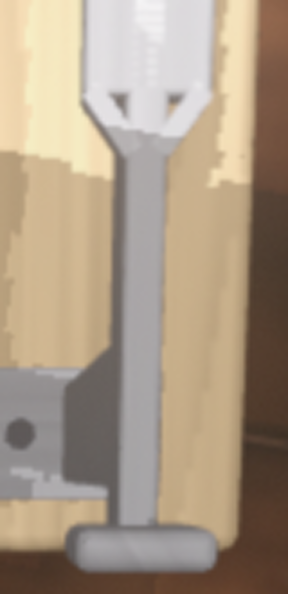

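View pics/w7d.png

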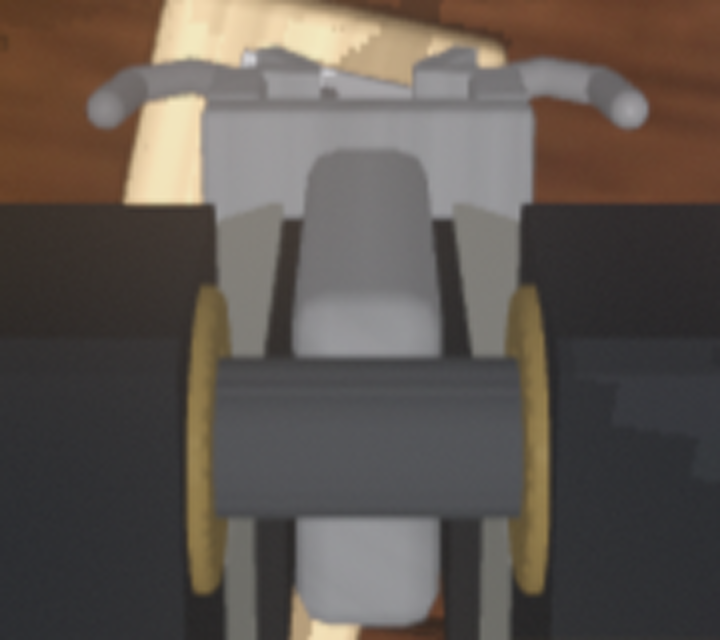

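```bash
python3 - <<'E'
from go import *
from fit import *
w=pickle.load(open("w7.pkl","rb"))
def loc(p,P): return R.from_euler('z',-p[2]).apply(np.array(P)-[p[0],p[1],0])
q=lambda c:px(c,330,0,3.6)
for n,c,z in [("web top",(145,160),.16),("web bot",(138,510),.16),("stop in",(142,528),.174),("stop out",(142,572),.174),("taper end",(145,148),.16),("flange end",(148,93),.16)]: print(n,loc(pB,at(w,*q(c),z)).round(4))
zt=.2347-.1747
d=lambda c:px(c,230,230,4)
for n,c,z in [("sad fr L",(203,108),.168+zt),("sad fr R",(533,108),.168+zt)]:
    print(n,loc(pB,at(w,*d(c),z)).round(4))
print("tcp",loc(pB,telemetry.get_state()["ee_pos"]))
E
```

```text
[ 0.50925584 -0.15177948 -0.06757849] [[0.2, -0.2], [-0.4, 0.2], [1.6, 0.4], [0.5, 0.8], [-0.7, -0.4], [0.7, 0.6], [-1.6, -1.1]]
[0.51476957 0.18996876 0.16523963] [[0.1, -0.7], [1.0, -0.3], [-0.5, 0.2], [-0.7, -0.1], [-0.6, 1.5], [0.8, -0.6]]
-3.8719622064249792 9.46753346368735
web top [ 0.0008 -0.0721  0.16  ]
web bot [ 0.0009 -0.1197  0.16  ]
stop in [ 0.     -0.1218  0.174 ]
stop out [ 0.0002 -0.1278  0.174 ]
taper end [ 0.0008 -0.0705  0.16  ]
flange end [ 0.001  -0.0635  0.16  ]
sad fr L [-0.0401 -0.1628  0.228 ]
sad fr R [-0.0072 -0.1629  0.228 ]
tcp [-0.02399324 -0.181722    0.23469203]
```

Call:
{"name": "send_rows", "arguments": {
  "gripper": [-1,-1,-1,-1,-1,-1,-1,-1,-1,-1],
  "travel": [
    [0.8,0.2,0],
    [1.7,0.5,0],
    [1.7,0.5,0],
    [1.7,0.5,0],
    [1.7,0.5,0],
    [0.83,0.23,0],
    [0,0,0],
    [0,0,0],
    [0,0,0],
    [0,0,0]
  ],
  "angular": [
    [0,0,0],
    [0,0,0],
    [0,0,0],
    [0,0,0],
    [0,0,0],
    [0,0,0],
    [0,0,0],
    [0,0,0],
    [0,0,0],
    [0,0,0]
  ]
}}

```text
time_s: 12.85
ee_pos: [0.5311, 0.0931, 0.2348]
ee_rot: [0.647, 0.763, -0.0, 0.0]
ft_force: [1.2, -0.8, -1.8]
grip_width: 0.129
```

```bash
python3 - <<'E'
from go import *
from fit import *
plan(None,pB[2])
def loc(p,P): return R.from_euler('z',-p[2]).apply(np.array(P)-[p[0],p[1],0])
print("tcp",loc(pB,telemetry.get_state()["ee_pos"]))
w=viewer.get_image("wrist"); pickle.dump(w,open("w8.pkl","wb")); cv2.imwrite(f"pics/w8.png",w["img"][:,:,::-1])
crop(w,"w8c",240,120,160,150,4)
w=viewer.get_image("scene"); crop(w,"s8",155,115,180,150,4)
E
```

```text
[ 0.50925584 -0.15177948 -0.06757849] [[0.2, -0.2], [-0.4, 0.2], [1.6, 0.4], [0.5, 0.8], [-0.7, -0.4], [0.7, 0.6], [-1.6, -1.1]]
[0.51476957 0.18996876 0.16523963] [[0.1, -0.7], [1.0, -0.3], [-0.5, 0.2], [-0.7, -0.1], [-0.6, 1.5], [0.8, -0.6]]
-3.8719622064249792 9.46753346368735
t 12.85 pos [0.5311 0.0931 0.2348] jaw 9.42 zaxis [ 1.e-04 -2.e-04 -1.e+00] F [ 1.2 -0.8 -1.8] w 0.129
turn z deg -0.05
tcp [ 1.82714306e-04 -9.82196431e-02  2.34786967e-01]
```

View pics/w8.png

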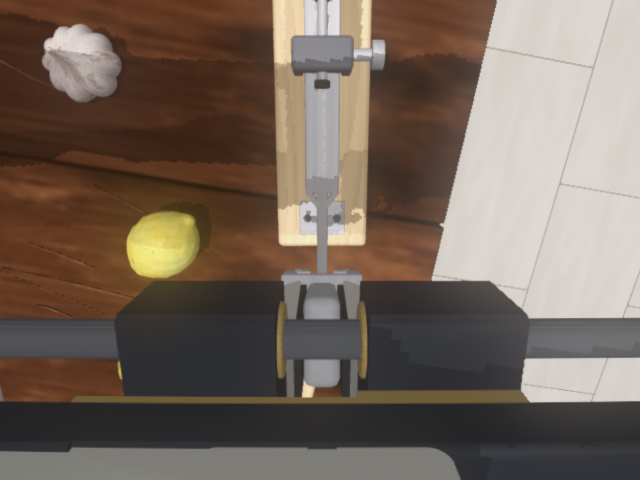

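View pics/w8c.png

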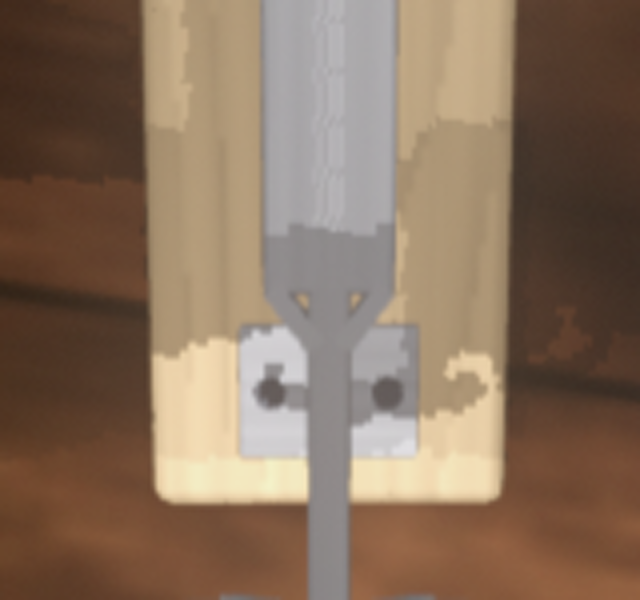

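View pics/s8.png

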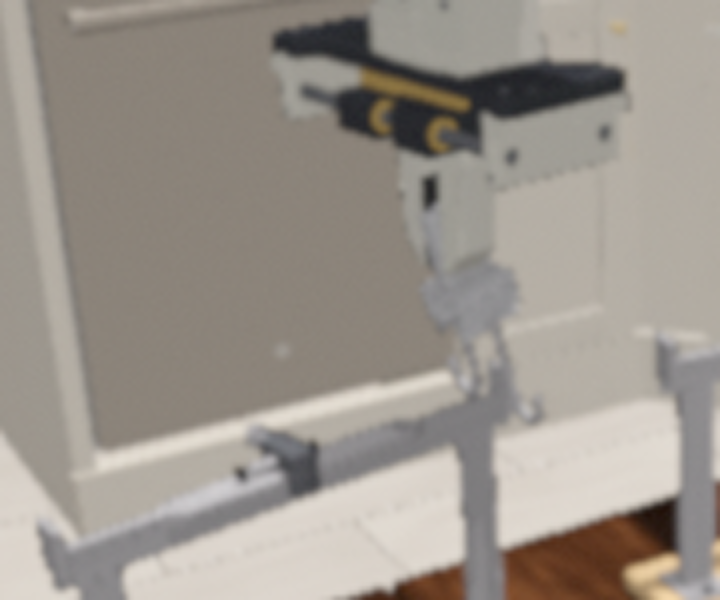

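Call:
{"name": "send_rows", "arguments": {
  "gripper": [-1,-1,-1,-1,-1,-1,-1],
  "travel": [
    [0,0,-0.5],
    [0,0,-1],
    [0,0,-1.5],
    [0,0,-1.5],
    [0,0,-1],
    [0,0,0],
    [0,0,0]
  ],
  "angular": [
    [0,0,0],
    [0,0,0],
    [0,0,0],
    [0,0,0],
    [0,0,0],
    [0,0,0],
    [0,0,0]
  ]
}}

```text
time_s: 13.65
ee_pos: [0.531, 0.094, 0.2898]
ee_rot: [0.646, 0.763, 0.0, 0.0]
ft_force: [-0.8, -0.3, -1.5]
grip_width: 0.131
```

```bash
python3 - <<'E'
from go import *
from fit import *
plan(None,pB[2])
w=viewer.get_image("wrist"); pickle.dump(w,open("w9.pkl","wb")); 
crop(w,"w9c",230,230,180,160,4)
w=viewer.get_image("scene"); pickle.dump(w,open("s9.pkl","wb")); crop(w,"s9",205,90,130,130,5)
E
```

```text
[ 0.50925584 -0.15177948 -0.06757849] [[0.2, -0.2], [-0.4, 0.2], [1.6, 0.4], [0.5, 0.8], [-0.7, -0.4], [0.7, 0.6], [-1.6, -1.1]]
[0.51476957 0.18996876 0.16523963] [[0.1, -0.7], [1.0, -0.3], [-0.5, 0.2], [-0.7, -0.1], [-0.6, 1.5], [0.8, -0.6]]
-3.8719622064249792 9.46753346368735
t 13.65 pos [0.531  0.094  0.2898] jaw 9.5 zaxis [ 3.e-04  1.e-04 -1.e+00] F [-0.8 -0.3 -1.5] w 0.131
turn z deg 0.03
```

View pics/w9c.png

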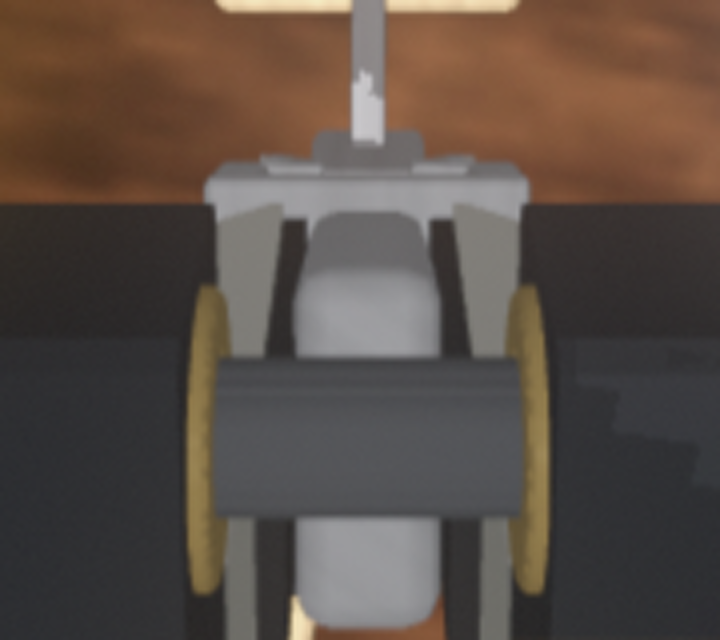

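View pics/s9.png

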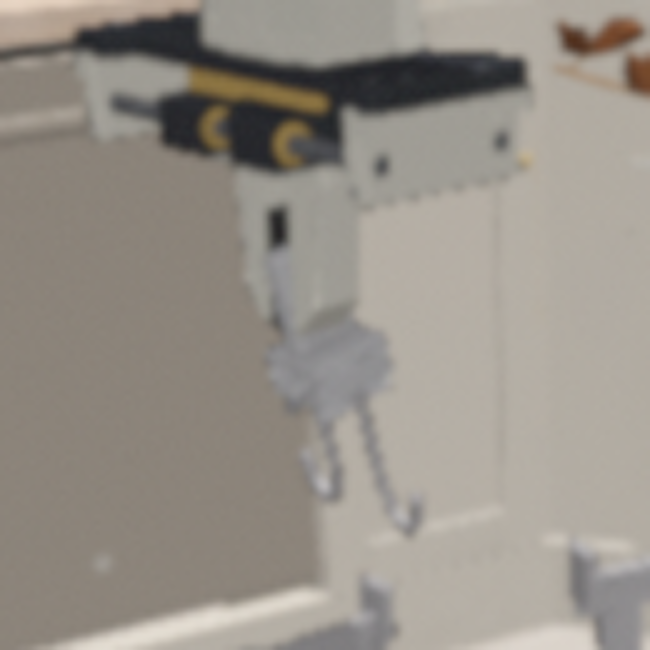

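```bash
python3 - <<'E'
from fit import *
# calibrate hook y with initial image
def hk(x,y,z): return [x,y,z]
p=pA.copy(); c=px((430,370),305,165,6),px((350,318),305,165,6)
f=lambda a:np.r_[proj(sc,T(p,[-a[0],-.003+a[1],.189-.103]))[0]-c[0],proj(sc,T(p,[a[0],-.003+a[1],.189-.103]))[0]-c[1]]
s=least_squares(f,[.033,0]); print(s.x,s.fun); a=s.x
s9=pickle.load(open("s9.pkl","rb"))
tcp=np.array([.531,.094,.2898])
o=px((407,528),205,90,5),px((328,497),205,90,5)
def g(th,dy=0):
    M=R.from_euler('z',pB[2])*R.from_euler('x',th)
    piv=tcp+[0,0,.019]
    return [piv+M.apply([sx*a[0],a[1]+dy,-.103-.0047]) for sx in(-1,1)]
f2=lambda t:np.concatenate([proj(s9,P)[0]-q for P,q in zip(g(t[0]),o)])
s=least_squares(f2,[0.]); print(np.degrees(s.x),s.fun)
for d in(0,10,-10,-20,-30): print(d,f2([np.radians(d)]).round(1))
E
```

```text
[ 0.50925584 -0.15177948 -0.06757849] [[0.2, -0.2], [-0.4, 0.2], [1.6, 0.4], [0.5, 0.8], [-0.7, -0.4], [0.7, 0.6], [-1.6, -1.1]]
[0.51476957 0.18996876 0.16523963] [[0.1, -0.7], [1.0, -0.3], [-0.5, 0.2], [-0.7, -0.1], [-0.6, 1.5], [0.8, -0.6]]
-3.8719622064249792 9.46753346368735
[ 0.0274602 -0.0022236] [ 0.07042778 -0.06356841 -0.05410164  0.13840533]
[-12.6370408] [ 0.15397515 -0.03949291 -0.65880933 -0.77517777]
0 [-9.   4.5 -9.7  3.5]
10 [-16.6   6.5 -17.2   5.3]
-10 [-1.7  1.1 -2.5  0.3]
-20 [ 5.1 -3.7  4.2 -4.2]
-30 [11.4 -9.6 10.3 -9.9]
```

Call:
{"name": "send_rows", "arguments": {
  "gripper": [-1,-1,-1,-1,-1,-1,-1],
  "travel": [
    [0,0,0],
    [0,0,0],
    [0,0,0],
    [0,0,0],
    [0,0,0],
    [0,0,0],
    [0,0,0]
  ],
  "angular": [
    [0,3,0],
    [0,3.2,0],
    [0,3.2,0],
    [0,3.2,0],
    [0,0,0],
    [0,0,0],
    [0,0,0]
  ]
}}

```text
time_s: 14.45
ee_pos: [0.5308, 0.0948, 0.2895]
ee_rot: [0.642, 0.759, 0.07, -0.084]
ft_force: [0.1, 0.3, -1.6]
grip_width: 0.133
```

```bash
python3 - <<'E'
from go import *
from fit import *
plan(None,pB[2])
w=viewer.get_image("wrist"); pickle.dump(w,open("w10.pkl","wb")); cv2.imwrite(f"pics/w10.png",w["img"][:,:,::-1])
crop(w,"w10c",230,230,180,160,4)
w=viewer.get_image("scene"); pickle.dump(w,open("s10.pkl","wb")); crop(w,"s10",205,90,130,130,5)
E
```

```text
[ 0.50925584 -0.15177948 -0.06757849] [[0.2, -0.2], [-0.4, 0.2], [1.6, 0.4], [0.5, 0.8], [-0.7, -0.4], [0.7, 0.6], [-1.6, -1.1]]
[0.51476957 0.18996876 0.16523963] [[0.1, -0.7], [1.0, -0.3], [-0.5, 0.2], [-0.7, -0.1], [-0.6, 1.5], [0.8, -0.6]]
-3.8719622064249792 9.46753346368735
t 14.45 pos [0.5308 0.0948 0.2895] jaw 9.58 zaxis [-0.0367  0.2144 -0.9761] F [ 0.1  0.3 -1.6] w 0.133
turn z deg 0.11
```

View pics/w10.png

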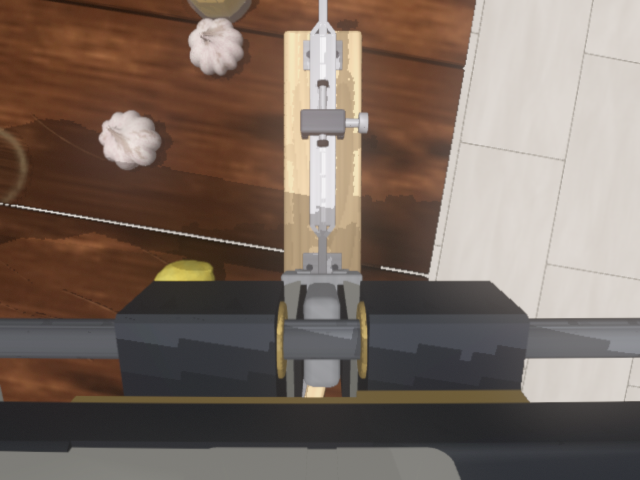

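View pics/w10c.png

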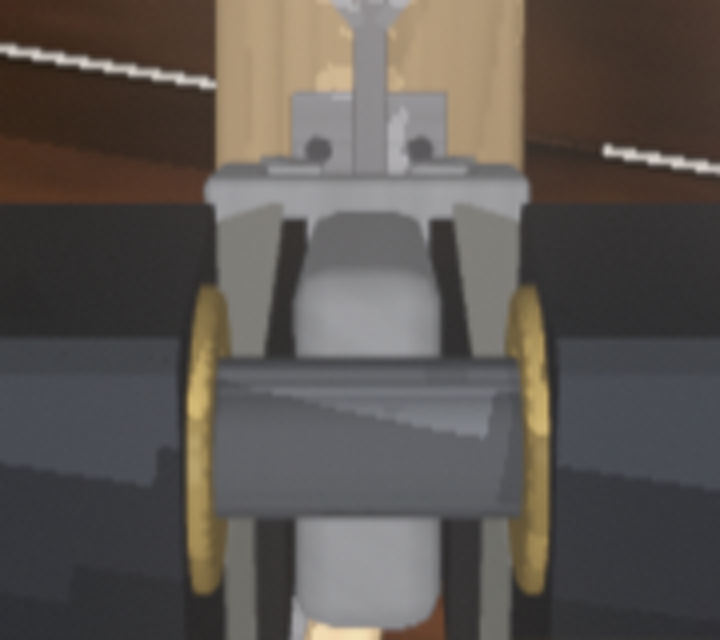

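View pics/s10.png

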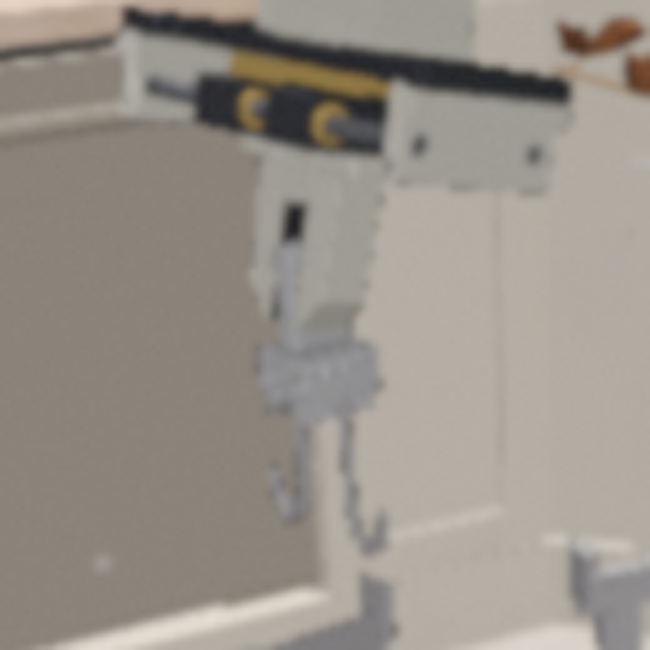

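```bash
python3 - <<'E'
from go import *
from fit import *
def loc(p,P): return R.from_euler('z',-p[2]).apply(np.array(P)-[p[0],p[1],0])
s=telemetry.get_state(); M=R.from_quat(s["ee_rot"]).as_matrix()
pad=np.array(s["ee_pos"])-.019*M[:,2]; print("tcp",loc(pB,s["ee_pos"]).round(4),"pad",loc(pB,pad).round(4))
s10=pickle.load(open("s10.pkl","rb"))
o=px((373,549),205,90,5),px((290,518),205,90,5)
h=loc(pB,pad)+[0,.0007,-.0047]
# unknown: theta, dy with z fixed from pad ; points hooks
def f(t):
    out=[]
    for sx,q in zip((-1,1),o):
        L=np.array([sx*.0275,-.0022,-.103]); L=R.from_euler('x',t[0]).apply(L)+h
        out.append(proj(s10,T(pB,L))[0]-q)
    return np.concatenate(out)
r=least_squares(f,[0.]); print(np.degrees(r.x),r.fun.round(2))
w=pickle.load(open("w10.pkl","rb"))
# rail in this view
crop(w,"w10d",290,210,70,70,8)
zs=h[2]-.021
print("saddle top z",zs)
for c in [(205,182),(528,182)]: print("saddle front", loc(pB,at(w,*px(c,230,230,4),zs)).round(4))
E
```

```text
[ 0.50925584 -0.15177948 -0.06757849] [[0.2, -0.2], [-0.4, 0.2], [1.6, 0.4], [0.5, 0.8], [-0.7, -0.4], [0.7, 0.6], [-1.6, -1.1]]
[0.51476957 0.18996876 0.16523963] [[0.1, -0.7], [1.0, -0.3], [-0.5, 0.2], [-0.7, -0.1], [-0.6, 1.5], [0.8, -0.6]]
-3.8719622064249792 9.46753346368735
tcp [ 2.000e-04 -9.630e-02  2.897e-01] pad [ 3.000e-04 -1.005e-01  3.082e-01]
[-1.36910881] [-0.27 -0.11 -0.18 -1.09]
saddle top z 0.28252368864476596
saddle front [-0.0162 -0.0845  0.2825]
saddle front [ 0.0169 -0.0845  0.2825]
```

View pics/w10d.png

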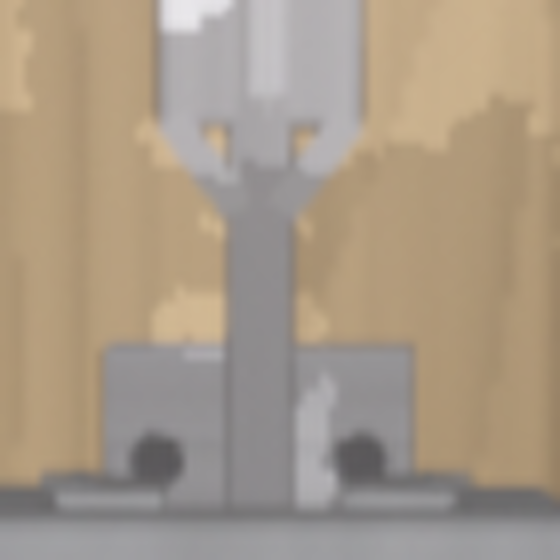

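```bash
python3 - <<'E'
from go import *
from fit import *
def loc(p,P): return R.from_euler('z',-p[2]).apply(np.array(P)-[p[0],p[1],0])
w=pickle.load(open("w10.pkl","rb"))
for n,c in [("taper",(262,212)),("flange",(262,120)),("web",(261,450)),("web",(261,300))]: print(n,loc(pB,at(w,*px(c,290,210,8),.16)).round(4))
# buffer tip & collar
crop(w,"w10e",290,70,85,90,6)
M=R.from_quat(telemetry.get_state()["ee_rot"]).as_matrix()
L=R.from_euler('z',pB[2]).as_matrix()
print((M.T@L).round(4))
E
```

```text
[ 0.50925584 -0.15177948 -0.06757849] [[0.2, -0.2], [-0.4, 0.2], [1.6, 0.4], [0.5, 0.8], [-0.7, -0.4], [0.7, 0.6], [-1.6, -1.1]]
[0.51476957 0.18996876 0.16523963] [[0.1, -0.7], [1.0, -0.3], [-0.5, 0.2], [-0.7, -0.1], [-0.6, 1.5], [0.8, -0.6]]
-3.8719622064249792 9.46753346368735
taper [ 0.001  -0.0711  0.16  ]
flange [ 0.001  -0.0631  0.16  ]
web [ 0.0009 -0.0917  0.16  ]
web [ 0.0009 -0.0787  0.16  ]
[[-2.400e-03  9.760e-01  2.178e-01]
 [ 1.000e+00  2.500e-03 -1.000e-04]
 [-6.000e-04  2.178e-01 -9.760e-01]]
```

View pics/w10e.png

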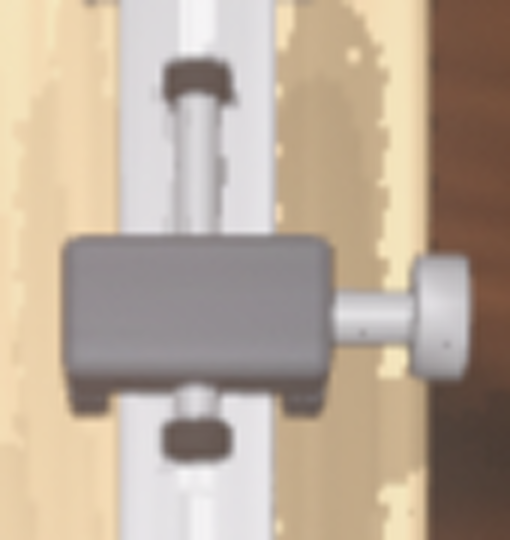

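Call:
{"name": "send_rows", "arguments": {
  "gripper": [-1,-1,-1,-1,-1,-1,-1,-1,-1,-1],
  "travel": [
    [0.44,0.06,0.1],
    [0,0,0],
    [-0.22,0,0.98],
    [-0.34,0,1.53],
    [-0.34,0,1.53],
    [-0.34,0,1.53],
    [-0.34,0,1.53],
    [0,0,0],
    [0,0,0],
    [0,0,0]
  ],
  "angular": [
    [0,0,0],
    [0,0,0],
    [0,0,0],
    [0,0,0],
    [0,0,0],
    [0,0,0],
    [0,0,0],
    [0,0,0],
    [0,0,0],
    [0,0,0]
  ]
}}

```text
time_s: 15.55
ee_pos: [0.5315, 0.0986, 0.2177]
ee_rot: [0.642, 0.759, 0.071, -0.083]
ft_force: [0.7, -0.8, -1.2]
grip_width: 0.125
```

```bash
python3 - <<'E'
from go import *
from fit import *
def loc(p,P): return R.from_euler('z',-p[2]).apply(np.array(P)-[p[0],p[1],0])
plan(None,pB[2])
s=telemetry.get_state(); M=R.from_quat(s["ee_rot"]).as_matrix()
pad=np.array(s["ee_pos"])-.019*M[:,2]; print("pad",loc(pB,pad).round(4))
w=viewer.get_image("wrist"); pickle.dump(w,open("w11.pkl","wb")); 
crop(w,"w11c",240,150,160,140,4)
w=viewer.get_image("scene"); pickle.dump(w,open("s11.pkl","wb")); crop(w,"s11",205,110,130,130,5)
E
```

```text
[ 0.50925584 -0.15177948 -0.06757849] [[0.2, -0.2], [-0.4, 0.2], [1.6, 0.4], [0.5, 0.8], [-0.7, -0.4], [0.7, 0.6], [-1.6, -1.1]]
[0.51476957 0.18996876 0.16523963] [[0.1, -0.7], [1.0, -0.3], [-0.5, 0.2], [-0.7, -0.1], [-0.6, 1.5], [0.8, -0.6]]
-3.8719622064249792 9.46753346368735
t 15.55 pos [0.5315 0.0986 0.2177] jaw 9.5 zaxis [-0.0348  0.2153 -0.9759] F [ 0.7 -0.8 -1.2] w 0.125
turn z deg 0.03
pad [ 0.0015 -0.097   0.2362]
```

View pics/w11c.png

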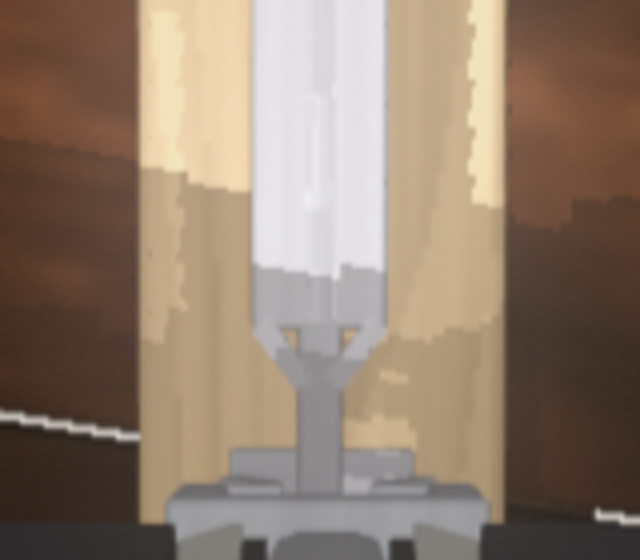

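View pics/s11.png

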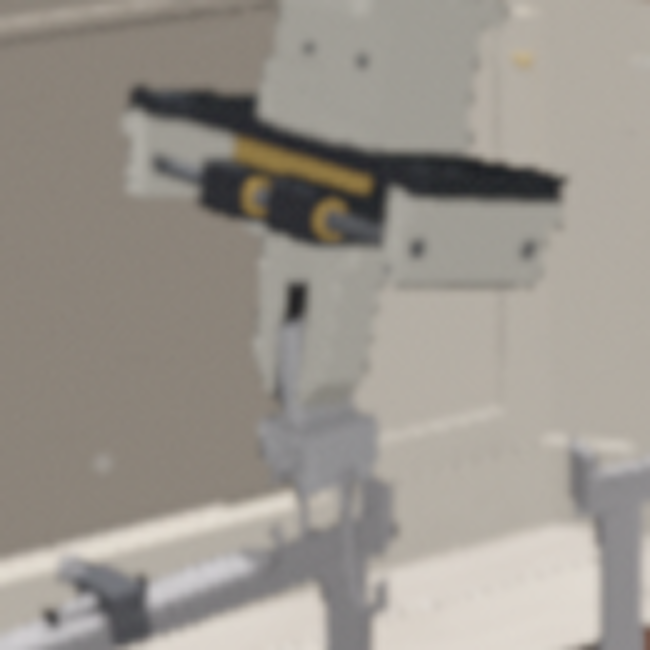

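```bash
python3 - <<'E'
from go import *
from fit import *
def loc(p,P): return R.from_euler('z',-p[2]).apply(np.array(P)-[p[0],p[1],0])
w=pickle.load(open("w11.pkl","rb"))
for n,c,z in [("L",(167,498),.2105),("R",(488,498),.2105),("webL",(298,470),.16),("webR",(343,470),.16),("taper",(321,382),.16)]: print(n,loc(pB,at(w,*px(c,240,150,4),z)).round(4))
E
```

```text
[ 0.50925584 -0.15177948 -0.06757849] [[0.2, -0.2], [-0.4, 0.2], [1.6, 0.4], [0.5, 0.8], [-0.7, -0.4], [0.7, 0.6], [-1.6, -1.1]]
[0.51476957 0.18996876 0.16523963] [[0.1, -0.7], [1.0, -0.3], [-0.5, 0.2], [-0.7, -0.1], [-0.6, 1.5], [0.8, -0.6]]
-3.8719622064249792 9.46753346368735
L [-0.0146 -0.0804  0.2105]
R [ 0.0183 -0.0805  0.2105]
webL [-0.002  -0.0822  0.16  ]
webR [ 0.004  -0.0822  0.16  ]
taper [ 0.0011 -0.0706  0.16  ]
```

Call:
{"name": "send_rows", "arguments": {
  "gripper": [-1,-1,-1,-1,-1,-1,-1,-1,-1],
  "travel": [
    [0.2,-0.08,0.04],
    [0,0,0],
    [-0.13,0,0.585],
    [-0.13,0,0.585],
    [-0.13,0,0.585],
    [-0.13,0,0.585],
    [0,0,0],
    [0,0,0],
    [0,0,0]
  ],
  "angular": [
    [0,0,0],
    [0,0,0],
    [0,0,0],
    [0,0,0],
    [0,0,0],
    [0,0,0],
    [0,0,0],
    [0,0,0],
    [0,0,0]
  ]
}}

```text
time_s: 16.55
ee_pos: [0.53, 0.1005, 0.1932]
ee_rot: [0.642, 0.759, 0.071, -0.084]
ft_force: [0.1, -0.3, -1.4]
grip_width: 0.13
```

```bash
python3 - <<'E'
from go import *
from fit import *
def loc(p,P): return R.from_euler('z',-p[2]).apply(np.array(P)-[p[0],p[1],0])
plan(None,pB[2])
s=telemetry.get_state(); M=R.from_quat(s["ee_rot"]).as_matrix()
pad=np.array(s["ee_pos"])-.019*M[:,2]; print("pad",loc(pB,pad).round(4))
w=viewer.get_image("wrist"); pickle.dump(w,open("w11.pkl","wb")); 
crop(w,"w12c",240,150,160,140,4)
w=viewer.get_image("scene"); crop(w,"s12",205,110,130,130,5)
E
```

```text
[ 0.50925584 -0.15177948 -0.06757849] [[0.2, -0.2], [-0.4, 0.2], [1.6, 0.4], [0.5, 0.8], [-0.7, -0.4], [0.7, 0.6], [-1.6, -1.1]]
[0.51476957 0.18996876 0.16523963] [[0.1, -0.7], [1.0, -0.3], [-0.5, 0.2], [-0.7, -0.1], [-0.6, 1.5], [0.8, -0.6]]
-3.8719622064249792 9.46753346368735
t 16.55 pos [0.53   0.1005 0.1932] jaw 9.5 zaxis [-0.0357  0.2152 -0.9759] F [ 0.1 -0.3 -1.4] w 0.13
turn z deg 0.03
pad [ 0.0003 -0.0949  0.2117]
```

View pics/w12c.png

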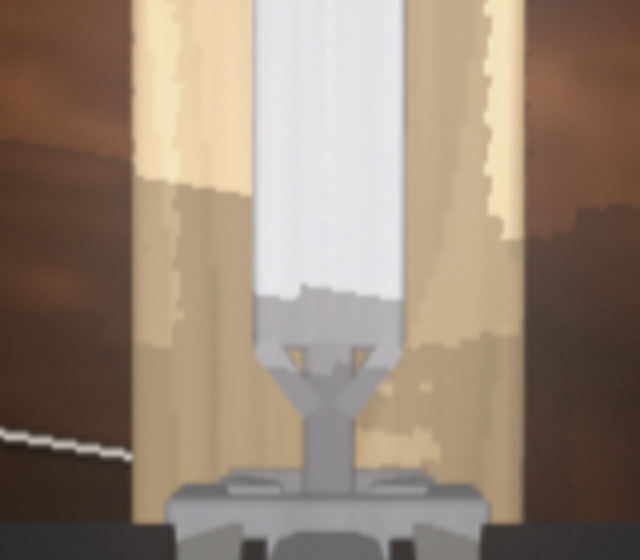

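View pics/s12.png

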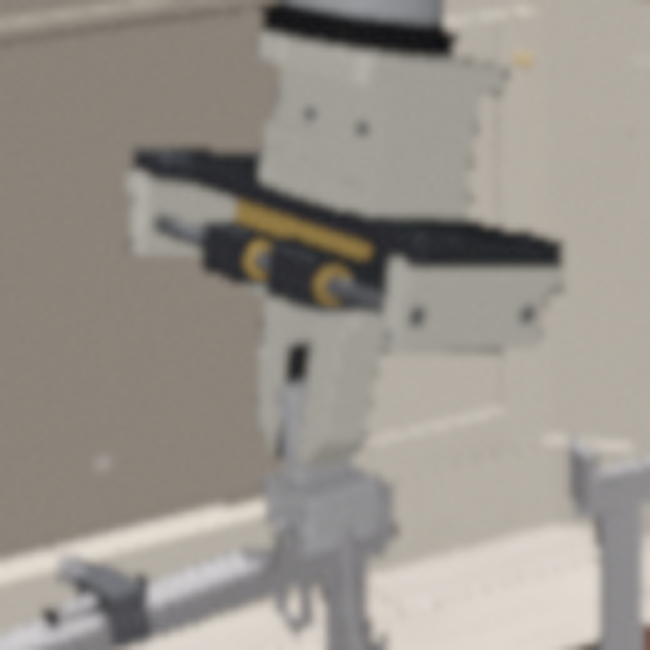

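Call:
{"name": "send_rows", "arguments": {
  "gripper": [-1,-1,-1,-1,-1,-1,-1],
  "travel": [
    [-0.065,0,0.293],
    [-0.065,0,0.293],
    [-0.065,0,0.293],
    [-0.065,0,0.293],
    [0,0,0],
    [0,0,0],
    [0,0,0]
  ],
  "angular": [
    [0,0,0],
    [0,0,0],
    [0,0,0],
    [0,0,0],
    [0,0,0],
    [0,0,0],
    [0,0,0]
  ]
}}

```text
time_s: 17.35
ee_pos: [0.5299, 0.1006, 0.1811]
ee_rot: [0.642, 0.759, 0.071, -0.084]
ft_force: [0.8, -0.5, -2.4]
grip_width: 0.13
```

Call:
{"name": "send_rows", "arguments": {
  "gripper": [-1,-1,-1,-1,-1],
  "travel": [
    [-0.033,0,0.146],
    [-0.033,0,0.146],
    [0,0,0],
    [0,0,0],
    [0,0,0]
  ],
  "angular": [
    [0,0,0],
    [0,0,0],
    [0,0,0],
    [0,0,0],
    [0,0,0]
  ]
}}

```text
time_s: 17.85
ee_pos: [0.5298, 0.1005, 0.1781]
ee_rot: [0.642, 0.759, 0.071, -0.084]
ft_force: [-0.5, -0.4, -2.3]
grip_width: 0.128
```

```bash
cat > st.py <<'E'
from go import *
from fit import *
def loc(p,P): return R.from_euler('z',-p[2]).apply(np.array(P)-[p[0],p[1],0])
plan(None,pB[2])
s=telemetry.get_state(); M=R.from_quat(s["ee_rot"]).as_matrix()
pad=np.array(s["ee_pos"])-.019*M[:,2]; print("pad",loc(pB,pad).round(4),"tcp",loc(pB,s["ee_pos"]).round(4),"Flocal",R.from_euler('z',-pB[2]).apply(s["ft_force"]).round(2),"M",np.round(s["torque"],2))
E
python3 st.py|tail -3
```

```text
t 17.85 pos [0.5298 0.1005 0.1781] jaw 9.5 zaxis [-0.036   0.2152 -0.9759] F [-0.5 -0.4 -2.3] w 0.128
turn z deg 0.03
pad [ 1.000e-04 -9.480e-02  1.966e-01] tcp [ 1.000e-04 -9.070e-02  1.781e-01] Flocal [-0.52 -0.3  -2.28] M [-0.41 -0.04  0.02]
```

Call:
{"name": "send_rows", "arguments": {
  "gripper": [-1,-1,-1,-1],
  "travel": [
    [-0.033,0,0.146],
    [0,0,0],
    [0,0,0],
    [0,0,0]
  ],
  "angular": [
    [0,0,0],
    [0,0,0],
    [0,0,0],
    [0,0,0]
  ]
}}

```text
time_s: 18.25
ee_pos: [0.5298, 0.1005, 0.1765]
ee_rot: [0.642, 0.759, 0.071, -0.084]
ft_force: [-0.3, -0.7, -1.9]
grip_width: 0.131
```

Call:
{"name": "send_rows", "arguments": {
  "gripper": [-1,-1,-1,-1],
  "travel": [
    [-0.033,0,0.146],
    [0,0,0],
    [0,0,0],
    [0,0,0]
  ],
  "angular": [
    [0,0,0],
    [0,0,0],
    [0,0,0],
    [0,0,0]
  ]
}}

```text
time_s: 18.65
ee_pos: [0.53, 0.1005, 0.1755]
ee_rot: [0.642, 0.759, 0.071, -0.084]
ft_force: [-0.8, -1.0, 4.9]
grip_width: 0.129
```

Call:
{"name": "send_rows", "arguments": {
  "gripper": [0.2,0.2,0.2,0.2,0.2,0.2,0.2,0.2,0.2,0.2],
  "travel": [
    [0,0,-0.05],
    [0,0,0],
    [0,0,0],
    [0,0,0],
    [0,0,0],
    [0,0,0],
    [0,0,0],
    [0,0,0],
    [0,0,0],
    [0,0,0]
  ],
  "angular": [
    [0,0,0],
    [0,0,0],
    [0,0,0],
    [0,0,0],
    [0,0,0],
    [0,0,0],
    [0,0,0],
    [0,0,0],
    [0,0,0],
    [0,0,0]
  ]
}}

```text
time_s: 19.65
ee_pos: [0.5298, 0.1004, 0.1755]
ee_rot: [0.642, 0.759, 0.071, -0.084]
ft_force: [-0.3, 0.0, 0.2]
grip_width: 0.6
```

```bash
python3 st.py|tail -3; python3 - <<'E'
from h import *
import pickle
w=viewer.get_image("wrist"); pickle.dump(w,open("w13.pkl","wb")); cv2.imwrite("pics/w13.png",w["img"][:,:,::-1])
w=viewer.get_image("scene"); crop(w,"s13",205,140,130,110,5)
E
```

```text
t 19.65 pos [0.5298 0.1004 0.1755] jaw 9.5 zaxis [-0.036   0.2152 -0.9759] F [-0.3  0.   0.2] w 0.6
turn z deg 0.04
pad [ 1.000e-04 -9.500e-02  1.941e-01] tcp [ 1.000e-04 -9.080e-02  1.755e-01] Flocal [-0.3   0.06  0.16] M [-0.26  0.03  0.01]
```

View pics/w13.png

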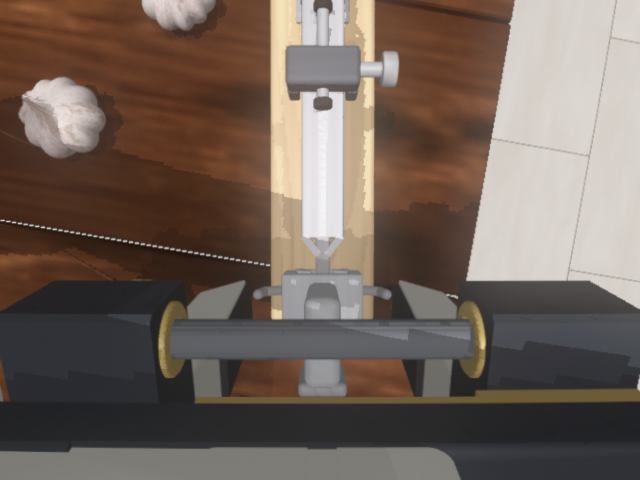

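View pics/s13.png

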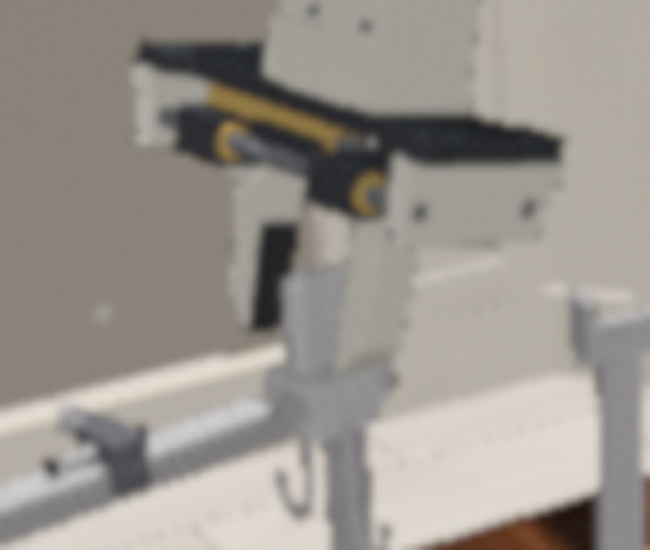

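Call:
{"name": "send_rows", "arguments": {
  "gripper": [0.2,0.2,0.2,0.2,0.2,0.2,0.2,0.2,0.2],
  "travel": [
    [0,0,0],
    [0,0,0],
    [0,0,0],
    [0,0,0],
    [0,0,0],
    [-0.35,0.05,0],
    [0,0,0],
    [0,0,0],
    [0,0,0]
  ],
  "angular": [
    [0,-3,0],
    [0,-3,0],
    [0,-3.2,0],
    [0,-3.3,0],
    [0,0,0],
    [0,0,0],
    [0,0,0],
    [0,0,0],
    [0,0,0]
  ]
}}

```text
time_s: 20.65
ee_pos: [0.531, 0.0961, 0.1755]
ee_rot: [0.647, 0.763, 0.001, -0.001]
ft_force: [-1.1, 0.7, -0.0]
grip_width: 0.599
```

```bash
python3 st.py|tail -3; python3 - <<'E'
from h import *
import pickle
w=viewer.get_image("wrist"); pickle.dump(w,open("w14.pkl","wb")); cv2.imwrite("pics/w14.png",w["img"][:,:,::-1])
E
```

```text
t 20.65 pos [0.531  0.0961 0.1755] jaw 9.4 zaxis [-4.e-04  2.e-03 -1.e+00] F [-1.1  0.7 -0. ] w 0.599
turn z deg -0.07
pad [ 0.0006 -0.0953  0.1945] tcp [ 0.0006 -0.0952  0.1755] Flocal [-0.97  0.87 -0.03] M [-0.11  0.02 -0.05]
```

View pics/w14.png

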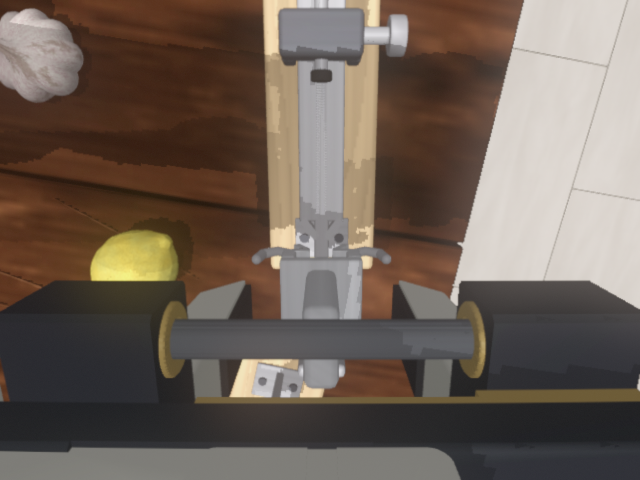

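Call:
{"name": "send_rows", "arguments": {
  "gripper": [-1,-1,-1,-1,-1,-1,-1,-1,-1,-1,-1],
  "travel": [
    [0,0,0],
    [0,0,0],
    [0,0,0],
    [0,0,0],
    [0,0,0],
    [0,0,0],
    [0,0,0],
    [0,0,0],
    [0,0,0],
    [0,0,0],
    [0,0,0]
  ],
  "angular": [
    [0,0,0],
    [0,0,0],
    [0,0,0],
    [0,0,0],
    [0,0,0],
    [0,0,0],
    [0,0,0],
    [0,0,0],
    [0,0,0],
    [0,0,0],
    [0,0,0]
  ],
  "newtons": 25
}}

```text
time_s: 21.8
ee_pos: [0.5308, 0.0971, 0.1755]
ee_rot: [0.646, 0.763, 0.001, -0.001]
ft_force: [-0.3, 0.4, 0.5]
grip_width: 0.13
```

```bash
python3 st.py|tail -3; python3 - <<'E'
from fit import *
def loc(p,P): return R.from_euler('z',-p[2]).apply(np.array(P)-[p[0],p[1],0])
w=pickle.load(open("w14.pkl","rb"))
for n,c,z in [("tip",(321,81),.165),("tiptop",(321,71),.167),("sad",(321,257),.169),("collar near top",(321,50),.1725),("taper",(321,230),.16)]: print(n,loc(pB,at(w,*c,z)).round(4))
crop(w,"w14c",280,0,120,270,2.2)
crop(w,"w14d",270,200,100,70,8)
E
```

```text
t 21.8 pos [0.5308 0.0971 0.1755] jaw 9.5 zaxis [-4.0e-04  1.8e-03 -1.0e+00] F [-0.3  0.4  0.5] w 0.13
turn z deg 0.04
pad [ 0.0005 -0.0943  0.1945] tcp [ 0.0005 -0.0942  0.1755] Flocal [-0.19  0.43  0.45] M [-0.02  0.21  0.03]
[ 0.50925584 -0.15177948 -0.06757849] [[0.2, -0.2], [-0.4, 0.2], [1.6, 0.4], [0.5, 0.8], [-0.7, -0.4], [0.7, 0.6], [-1.6, -1.1]]
[0.51476957 0.18996876 0.16523963] [[0.1, -0.7], [1.0, -0.3], [-0.5, 0.2], [-0.7, -0.1], [-0.6, 1.5], [0.8, -0.6]]
-3.8719622064249792 9.46753346368735
tip [ 0.0009 -0.0098  0.165 ]
tiptop [ 0.0009 -0.0066  0.167 ]
sad [ 0.0007 -0.0765  0.169 ]
collar near top [ 0.0009 -0.0003  0.1725]
taper [ 0.0007 -0.0675  0.16  ]
```

View pics/w14d.png

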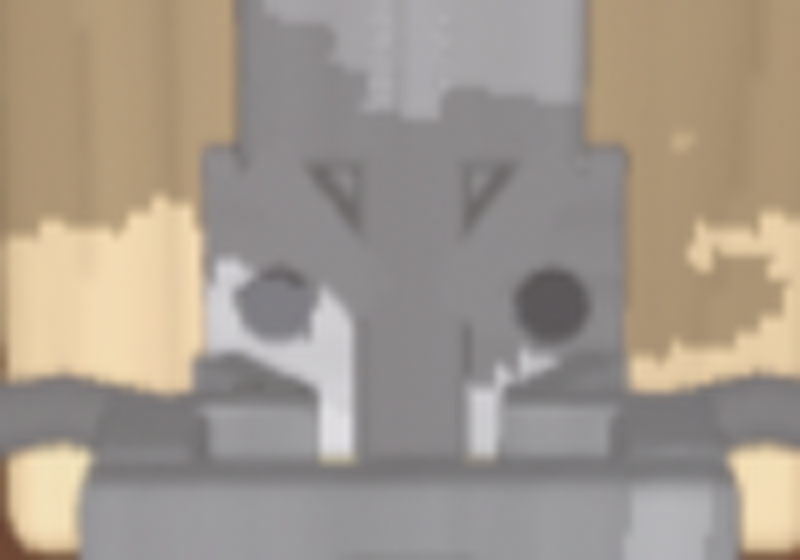

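Call:
{"name": "send_rows", "arguments": {
  "gripper": [-1,-1,-1,-1,-1,-1,-1],
  "travel": [
    [0,0,-0.12],
    [0,0,0],
    [0.4,0,0],
    [0.6,0,0],
    [0.6,0,0],
    [0,0,0],
    [0,0,0]
  ],
  "angular": [
    [0,0,0],
    [0,0,0],
    [0,0,0],
    [0,0,0],
    [0,0,0],
    [0,0,0],
    [0,0,0]
  ]
}}

```text
time_s: 22.5
ee_pos: [0.5281, 0.1132, 0.1767]
ee_rot: [0.646, 0.764, 0.001, -0.001]
ft_force: [-0.5, 0.2, -1.2]
grip_width: 0.128
```

```bash
python3 st.py|tail -3
```

```text
t 22.5 pos [0.5281 0.1132 0.1767] jaw 9.55 zaxis [-4.0e-04  1.7e-03 -1.0e+00] F [-0.5  0.2 -1.2] w 0.128
turn z deg 0.09
pad [ 0.0006 -0.0779  0.1957] tcp [ 0.0006 -0.0779  0.1767] Flocal [-0.45  0.27 -1.17] M [-0.08  0.06 -0.04]
```

Call:
{"name": "send_rows", "arguments": {
  "gripper": [-1,-1,-1,-1,-1,-1,-1,-1],
  "travel": [
    [0.5,0,0],
    [0.8,0,0],
    [0.8,0,0],
    [0.8,0,0],
    [0.6,0,0],
    [0.3,0,0],
    [0,0,0],
    [0,0,0]
  ],
  "angular": [
    [0,0,0],
    [0,0,0],
    [0,0,0],
    [0,0,0],
    [0,0,0],
    [0,0,0],
    [0,0,0],
    [0,0,0]
  ]
}}

```text
time_s: 23.3
ee_pos: [0.522, 0.1501, 0.1768]
ee_rot: [0.646, 0.763, 0.0, -0.001]
ft_force: [-0.1, -0.5, -3.2]
grip_width: 0.127
```

```bash
python3 st.py|tail -3; python3 - <<'E'
from fit import *
def loc(p,P): return R.from_euler('z',-p[2]).apply(np.array(P)-[p[0],p[1],0])
w=viewer.get_image("wrist"); pickle.dump(w,open("w15.pkl","wb"))
crop(w,"w15c",260,130,130,140,4)
E
```

```text
t 23.3 pos [0.522  0.1501 0.1768] jaw 9.49 zaxis [-3.0e-04  1.5e-03 -1.0e+00] F [-0.1 -0.5 -3.2] w 0.127
turn z deg 0.03
pad [ 0.0006 -0.0406  0.1958] tcp [ 0.0006 -0.0405  0.1768] Flocal [-0.19 -0.47 -3.21] M [-0.05  0.02 -0.01]
[ 0.50925584 -0.15177948 -0.06757849] [[0.2, -0.2], [-0.4, 0.2], [1.6, 0.4], [0.5, 0.8], [-0.7, -0.4], [0.7, 0.6], [-1.6, -1.1]]
[0.51476957 0.18996876 0.16523963] [[0.1, -0.7], [1.0, -0.3], [-0.5, 0.2], [-0.7, -0.1], [-0.6, 1.5], [0.8, -0.6]]
-3.8719622064249792 9.46753346368735
```

View pics/w15c.png

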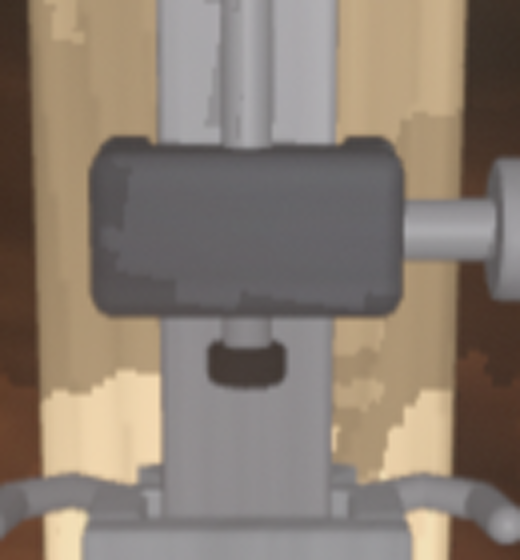

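Call:
{"name": "send_rows", "arguments": {
  "gripper": [-1,-1,-1,-1,-1,-1],
  "travel": [
    [0.5,0,0],
    [0.4,0,0],
    [0,0,0.11],
    [0,0,0],
    [0,0,0],
    [0,0,0]
  ],
  "angular": [
    [0,0,0],
    [0,0,0],
    [0,0,0],
    [0,0,0],
    [0,0,0],
    [0,0,0]
  ]
}}

```text
time_s: 23.95
ee_pos: [0.5205, 0.159, 0.1757]
ee_rot: [0.646, 0.763, 0.0, -0.001]
ft_force: [0.1, 0.0, -1.6]
grip_width: 0.133
```

```bash
for i in 1 2 3; do python3 st.py|tail -1; done; python3 - <<'E'
from fit import *
w=viewer.get_image("wrist"); pickle.dump(w,open("w15.pkl","wb"))
crop(w,"w16c",280,160,90,110,5)
E
```

```text
pad [ 0.0005 -0.0316  0.1947] tcp [ 0.0005 -0.0315  0.1757] Flocal [ 0.15  0.02 -1.56] M [-0.13  0.06 -0.04]
pad [ 0.0005 -0.0316  0.1947] tcp [ 0.0005 -0.0315  0.1757] Flocal [ 0.15  0.02 -1.56] M [-0.13  0.06 -0.04]
pad [ 0.0005 -0.0316  0.1947] tcp [ 0.0005 -0.0315  0.1757] Flocal [ 0.15  0.02 -1.56] M [-0.13  0.06 -0.04]
[ 0.50925584 -0.15177948 -0.06757849] [[0.2, -0.2], [-0.4, 0.2], [1.6, 0.4], [0.5, 0.8], [-0.7, -0.4], [0.7, 0.6], [-1.6, -1.1]]
[0.51476957 0.18996876 0.16523963] [[0.1, -0.7], [1.0, -0.3], [-0.5, 0.2], [-0.7, -0.1], [-0.6, 1.5], [0.8, -0.6]]
-3.8719622064249792 9.46753346368735
```

View pics/w16c.png

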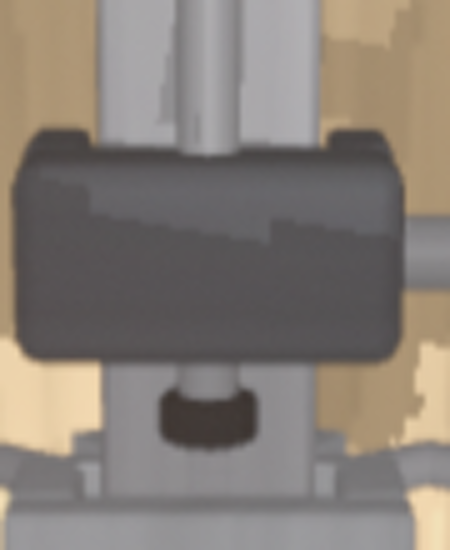

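Call:
{"name": "send_rows", "arguments": {
  "gripper": [-1,-1,-1,-1],
  "travel": [
    [0.1,0,0.02],
    [0.1,0,0],
    [0,0,0],
    [0,0,0]
  ],
  "angular": [
    [0,0,0],
    [0,0,0],
    [0,0,0],
    [0,0,0]
  ]
}}

```text
time_s: 24.4
ee_pos: [0.5202, 0.1613, 0.1756]
ee_rot: [0.646, 0.763, 0.001, -0.001]
ft_force: [0.6, 0.3, -2.2]
grip_width: 0.131
```

Call:
{"name": "send_rows", "arguments": {
  "gripper": [-1,-1,-1],
  "travel": [
    [0.06,0,0],
    [0,0,0],
    [0,0,0]
  ],
  "angular": [
    [0,0,0],
    [0,0,0],
    [0,0,0]
  ]
}}

```text
time_s: 24.7
ee_pos: [0.52, 0.1618, 0.1756]
ee_rot: [0.646, 0.763, 0.001, -0.001]
ft_force: [0.1, -0.2, -1.4]
grip_width: 0.13
```

Call:
{"name": "send_rows", "arguments": {
  "gripper": [-1,-1,-1],
  "travel": [
    [0.05,0,0],
    [0,0,0],
    [0,0,0]
  ],
  "angular": [
    [0,0,0],
    [0,0,0],
    [0,0,0]
  ]
}}

```text
time_s: 25.0
ee_pos: [0.5199, 0.1623, 0.1755]
ee_rot: [0.646, 0.763, 0.001, -0.001]
ft_force: [-0.0, 0.1, -2.1]
grip_width: 0.13
```

Call:
{"name": "send_rows", "arguments": {
  "gripper": [-1,-1,-1],
  "travel": [
    [0.03,0,0.05],
    [0,0,0],
    [0,0,0]
  ],
  "angular": [
    [0,0,0],
    [0,0,0],
    [0,0,0]
  ]
}}

```text
time_s: 25.3
ee_pos: [0.52, 0.1623, 0.1755]
ee_rot: [0.646, 0.763, 0.001, -0.001]
ft_force: [-2.3, -1.4, 5.5]
grip_width: 0.13
```

Call:
{"name": "send_rows", "arguments": {
  "gripper": [-1,-1,-1],
  "travel": [
    [0.03,0,0],
    [0,0,0],
    [0,0,0]
  ],
  "angular": [
    [0,0,0],
    [0,0,0],
    [0,0,0]
  ]
}}

```text
time_s: 25.6
ee_pos: [0.52, 0.1623, 0.1755]
ee_rot: [0.646, 0.763, 0.0, -0.0]
ft_force: [-2.7, -3.1, 5.2]
grip_width: 0.129
```

Call:
{"name": "send_rows", "arguments": {
  "gripper": [-1,-1,-1],
  "travel": [
    [0.03,0,0],
    [0,0,0],
    [0,0,0]
  ],
  "angular": [
    [0,0,0],
    [0,0,0],
    [0,0,0]
  ]
}}

```text
time_s: 25.9
ee_pos: [0.52, 0.1623, 0.1755]
ee_rot: [0.646, 0.763, 0.0, -0.0]
ft_force: [-2.3, -2.5, 5.6]
grip_width: 0.129
```

Call:
{"name": "send_rows", "arguments": {
  "gripper": [-1,-1,-1],
  "travel": [
    [0,0,-0.04],
    [0,0,0],
    [0,0,0]
  ],
  "angular": [
    [0,0,0],
    [0,0,0],
    [0,0,0]
  ]
}}

```text
time_s: 26.2
ee_pos: [0.52, 0.1627, 0.1755]
ee_rot: [0.646, 0.763, 0.001, -0.0]
ft_force: [-1.2, -2.8, 3.2]
grip_width: 0.131
```

```bash
python3 - <<'E'
from fit import *
def loc(p,P): return R.from_euler('z',-p[2]).apply(np.array(P)-[p[0],p[1],0])
w=viewer.get_image("wrist"); pickle.dump(w,open("w17.pkl","wb"))
crop(w,"w17c",280,160,90,110,5)
s=telemetry.get_state(); print(loc(pB,s["ee_pos"]),R.from_euler('z',-pB[2]).apply(s["ft_force"]).round(2))
E
```

```text
[ 0.50925584 -0.15177948 -0.06757849] [[0.2, -0.2], [-0.4, 0.2], [1.6, 0.4], [0.5, 0.8], [-0.7, -0.4], [0.7, 0.6], [-1.6, -1.1]]
[0.51476957 0.18996876 0.16523963] [[0.1, -0.7], [1.0, -0.3], [-0.5, 0.2], [-0.7, -0.1], [-0.6, 1.5], [0.8, -0.6]]
-3.8719622064249792 9.46753346368735
[ 0.00070445 -0.02785366  0.17553632] [-1.52 -3.36  3.22]
```

View pics/w17c.png

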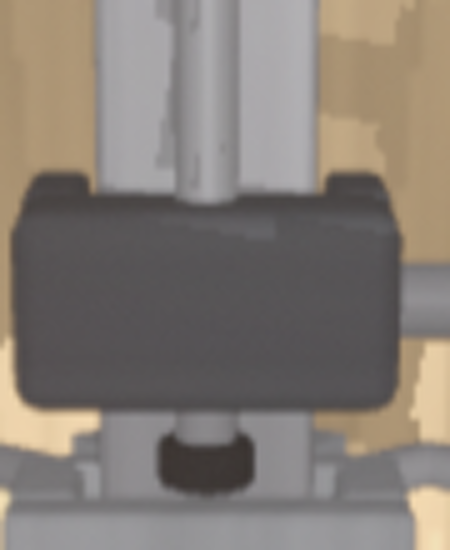

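Call:
{"name": "send_rows", "arguments": {
  "gripper": [-1,-1,-1],
  "travel": [
    [0,0,-0.03],
    [0,0,0],
    [0,0,0]
  ],
  "angular": [
    [0,0,0],
    [0,0,0],
    [0,0,0]
  ]
}}

```text
time_s: 26.55
ee_pos: [0.5198, 0.1635, 0.1755]
ee_rot: [0.646, 0.763, 0.001, -0.001]
ft_force: [0.1, 0.1, -0.5]
grip_width: 0.127
```

Call:
{"name": "send_rows", "arguments": {
  "gripper": [-1,-1,-1],
  "travel": [
    [0,0,-0.03],
    [0,0,0],
    [0,0,0]
  ],
  "angular": [
    [0,0,0],
    [0,0,0],
    [0,0,0]
  ]
}}

```text
time_s: 26.85
ee_pos: [0.5195, 0.1635, 0.1758]
ee_rot: [0.646, 0.763, 0.0, -0.001]
ft_force: [-0.1, -0.6, -1.8]
grip_width: 0.134
```

```bash
python3 st.py | tail -1
```

```text
pad [ 0.0003 -0.027   0.1948] tcp [ 0.0003 -0.0269  0.1758] Flocal [-0.17 -0.58 -1.83] M [-0.08  0.02 -0.07]
```

Call:
{"name": "send_rows", "arguments": {
  "gripper": [-1,-1,-1],
  "travel": [
    [0.03,0,0],
    [0,0,0],
    [0,0,0]
  ],
  "angular": [
    [0,0,0],
    [0,0,0],
    [0,0,0]
  ]
}}

```text
time_s: 27.15
ee_pos: [0.5197, 0.1635, 0.176]
ee_rot: [0.646, 0.763, 0.001, -0.001]
ft_force: [-0.2, -0.4, -2.7]
grip_width: 0.13
```

Call:
{"name": "send_rows", "arguments": {
  "gripper": [-1,-1,-1],
  "travel": [
    [0.03,0,0],
    [0,0,0],
    [0,0,0]
  ],
  "angular": [
    [0,0,0],
    [0,0,0],
    [0,0,0]
  ]
}}

```text
time_s: 27.45
ee_pos: [0.5197, 0.1637, 0.176]
ee_rot: [0.646, 0.763, 0.001, -0.001]
ft_force: [0.4, -0.5, -1.7]
grip_width: 0.126
```

Call:
{"name": "send_rows", "arguments": {
  "gripper": [-1,-1,-1],
  "travel": [
    [0.03,0,0],
    [0,0,0],
    [0,0,0]
  ],
  "angular": [
    [0,0,0],
    [0,0,0],
    [0,0,0]
  ]
}}

```text
time_s: 27.75
ee_pos: [0.5197, 0.164, 0.176]
ee_rot: [0.646, 0.763, 0.001, -0.001]
ft_force: [-0.2, -0.1, -1.6]
grip_width: 0.13
```

Call:
{"name": "send_rows", "arguments": {
  "gripper": [-1,-1,-1],
  "travel": [
    [0.03,0,0],
    [0,0,0],
    [0,0,0]
  ],
  "angular": [
    [0,0,0],
    [0,0,0],
    [0,0,0]
  ]
}}

```text
time_s: 28.05
ee_pos: [0.5196, 0.1643, 0.176]
ee_rot: [0.646, 0.763, 0.001, -0.001]
ft_force: [-0.6, -0.0, -2.2]
grip_width: 0.13
```

Call:
{"name": "send_rows", "arguments": {
  "gripper": [-1,-1,-1],
  "travel": [
    [0.03,0,0],
    [0,0,0],
    [0,0,0]
  ],
  "angular": [
    [0,0,0],
    [0,0,0],
    [0,0,0]
  ]
}}

```text
time_s: 28.35
ee_pos: [0.5195, 0.1646, 0.1761]
ee_rot: [0.646, 0.763, 0.001, -0.001]
ft_force: [-0.4, 0.0, -2.0]
grip_width: 0.13
```

```bash
python3 st.py | tail -1;python3 - <<'E'
from fit import *
w=viewer.get_image("wrist"); pickle.dump(w,open("w18.pkl","wb"))
crop(w,"w18c",295,200,60,70,8)
E
```

```text
pad [ 0.0005 -0.0258  0.1951] tcp [ 0.0005 -0.0258  0.1761] Flocal [-0.36  0.1  -1.97] M [-0.11  0.08 -0.03]
[ 0.50925584 -0.15177948 -0.06757849] [[0.2, -0.2], [-0.4, 0.2], [1.6, 0.4], [0.5, 0.8], [-0.7, -0.4], [0.7, 0.6], [-1.6, -1.1]]
[0.51476957 0.18996876 0.16523963] [[0.1, -0.7], [1.0, -0.3], [-0.5, 0.2], [-0.7, -0.1], [-0.6, 1.5], [0.8, -0.6]]
-3.8719622064249792 9.46753346368735
```

View pics/w18c.png

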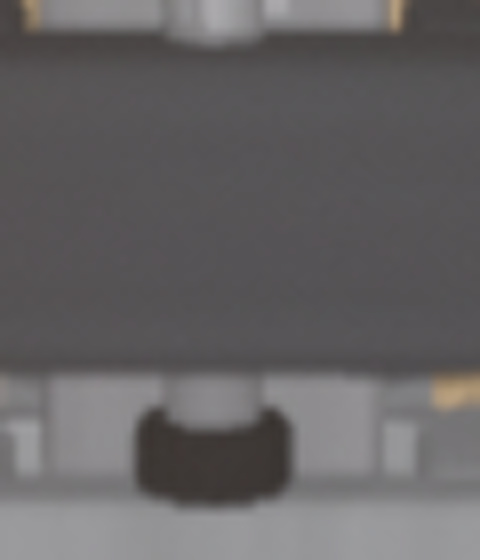

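Call:
{"name": "send_rows", "arguments": {
  "gripper": [-1,-1,-1],
  "travel": [
    [0.03,0,0],
    [0,0,0],
    [0,0,0]
  ],
  "angular": [
    [0,0,0],
    [0,0,0],
    [0,0,0]
  ]
}}

```text
time_s: 28.7
ee_pos: [0.5195, 0.1648, 0.176]
ee_rot: [0.646, 0.763, 0.001, -0.001]
ft_force: [0.1, 0.4, -2.4]
grip_width: 0.128
```

Call:
{"name": "send_rows", "arguments": {
  "gripper": [-1,-1,-1],
  "travel": [
    [0.03,0,0],
    [0,0,0],
    [0,0,0]
  ],
  "angular": [
    [0,0,0],
    [0,0,0],
    [0,0,0]
  ]
}}

```text
time_s: 29.0
ee_pos: [0.5195, 0.1648, 0.176]
ee_rot: [0.646, 0.763, 0.0, -0.001]
ft_force: [-0.2, -1.7, -1.1]
grip_width: 0.129
```

Call:
{"name": "send_rows", "arguments": {
  "gripper": [-1,-1,-1,-1],
  "travel": [
    [0.02,0,0],
    [0,0,0],
    [0,0,0],
    [0,0,0]
  ],
  "angular": [
    [0,0,0],
    [0,0,0],
    [0,0,0],
    [0,0,0]
  ]
}}

```text
time_s: 29.4
ee_pos: [0.5195, 0.1649, 0.176]
ee_rot: [0.646, 0.763, 0.0, -0.0]
ft_force: [0.9, -3.6, -1.7]
grip_width: 0.129
```

Call:
{"name": "send_rows", "arguments": {
  "gripper": [-1],
  "travel": [
    [0,0,0]
  ],
  "angular": [
    [0,0,0]
  ]
}}

```text
time_s: 29.5
ee_pos: [0.5195, 0.1649, 0.176]
ee_rot: [0.646, 0.763, 0.0, -0.001]
ft_force: [0.2, -3.5, -1.0]
grip_width: 0.129
```

Call:
{"name": "send_rows", "arguments": {
  "gripper": [-1,-1,-1,-1],
  "travel": [
    [0,0,0.04],
    [0,0,0],
    [0,0,0],
    [0,0,0]
  ],
  "angular": [
    [0,0,0],
    [0,0,0],
    [0,0,0],
    [0,0,0]
  ]
}}

```text
time_s: 29.9
ee_pos: [0.5196, 0.165, 0.1758]
ee_rot: [0.646, 0.763, 0.0, -0.0]
ft_force: [0.8, -4.7, 0.3]
grip_width: 0.131
```

Call:
{"name": "send_rows", "arguments": {
  "gripper": [-1],
  "travel": [
    [0,0,0]
  ],
  "angular": [
    [0,0,0]
  ]
}}

```text
time_s: 30.0
ee_pos: [0.5196, 0.165, 0.1757]
ee_rot: [0.646, 0.763, 0.0, -0.0]
ft_force: [0.6, -5.1, 0.9]
grip_width: 0.128
```

Call:
{"name": "send_rows", "arguments": {
  "gripper": [-1,-1,-1,-1],
  "travel": [
    [0.01,0,0],
    [0,0,0],
    [0,0,0],
    [0,0,0]
  ],
  "angular": [
    [0,0,0],
    [0,0,0],
    [0,0,0],
    [0,0,0]
  ]
}}

```text
time_s: 30.4
ee_pos: [0.5196, 0.165, 0.1757]
ee_rot: [0.646, 0.763, 0.0, -0.0]
ft_force: [0.4, -5.1, 0.1]
grip_width: 0.127
```

```bash
python3 st.py | tail -1;python3 - <<'E'
from fit import *
w=viewer.get_image("wrist"); pickle.dump(w,open("w19.pkl","wb"))
crop(w,"w19c",295,200,60,70,8)
E
python3 st.py | tail -1
```

```text
pad [ 0.0006 -0.0255  0.1947] tcp [ 0.0006 -0.0255  0.1757] Flocal [-0.49 -5.12  0.06] M [-1.32  0.03 -0.  ]
[ 0.50925584 -0.15177948 -0.06757849] [[0.2, -0.2], [-0.4, 0.2], [1.6, 0.4], [0.5, 0.8], [-0.7, -0.4], [0.7, 0.6], [-1.6, -1.1]]
[0.51476957 0.18996876 0.16523963] [[0.1, -0.7], [1.0, -0.3], [-0.5, 0.2], [-0.7, -0.1], [-0.6, 1.5], [0.8, -0.6]]
-3.8719622064249792 9.46753346368735
pad [ 0.0006 -0.0255  0.1948] tcp [ 0.0006 -0.0255  0.1758] Flocal [-1.14 -5.64  1.34] M [-1.33 -0.01  0.01]
```

View pics/w19c.png

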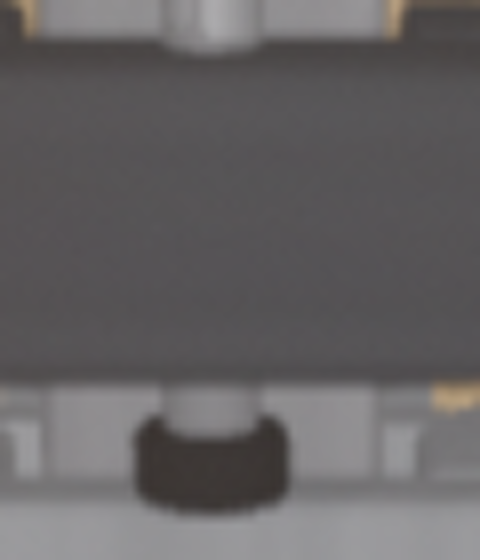

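Call:
{"name": "send_rows", "arguments": {
  "gripper": [0.2,0.2,0.2,0.2,0.2,0.2,0.2,0.2,0.2,0.2],
  "travel": [
    [0,0,0],
    [0,0,0],
    [0,0,0],
    [0,0,0],
    [0,0,0],
    [0,0,0],
    [0,0,0],
    [0,0,0],
    [0,0,0],
    [0,0,0]
  ],
  "angular": [
    [0,0,0],
    [0,0,0],
    [0,0,0],
    [0,0,0],
    [0,0,0],
    [0,0,0],
    [0,0,0],
    [0,0,0],
    [0,0,0],
    [0,0,0]
  ]
}}

```text
time_s: 31.45
ee_pos: [0.5194, 0.1655, 0.1756]
ee_rot: [0.646, 0.763, 0.001, -0.001]
ft_force: [-0.2, 0.1, -0.9]
grip_width: 0.603
```

```bash
python3 st.py | tail -1;python3 - <<'E'
from fit import *
w=viewer.get_image("wrist"); cv2.imwrite("pics/w20.png",w["img"][:,:,::-1])
crop(w,"w20c",295,200,60,70,8)
E
```

```text
pad [ 0.0006 -0.025   0.1946] tcp [ 0.0006 -0.0249  0.1756] Flocal [-0.21  0.16 -0.94] M [-0.1   0.03 -0.01]
[ 0.50925584 -0.15177948 -0.06757849] [[0.2, -0.2], [-0.4, 0.2], [1.6, 0.4], [0.5, 0.8], [-0.7, -0.4], [0.7, 0.6], [-1.6, -1.1]]
[0.51476957 0.18996876 0.16523963] [[0.1, -0.7], [1.0, -0.3], [-0.5, 0.2], [-0.7, -0.1], [-0.6, 1.5], [0.8, -0.6]]
-3.8719622064249792 9.46753346368735
```

View pics/w20c.png

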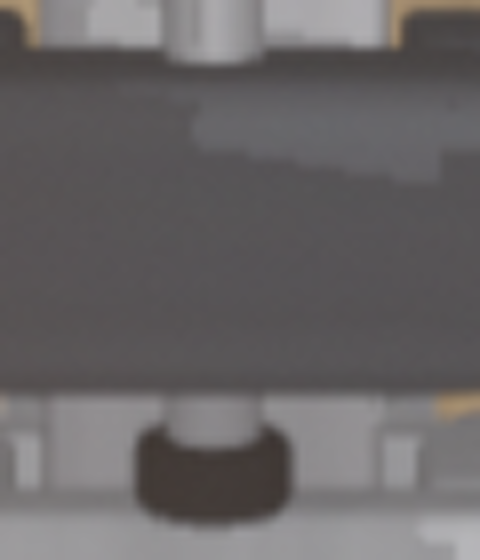

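View pics/w20.png

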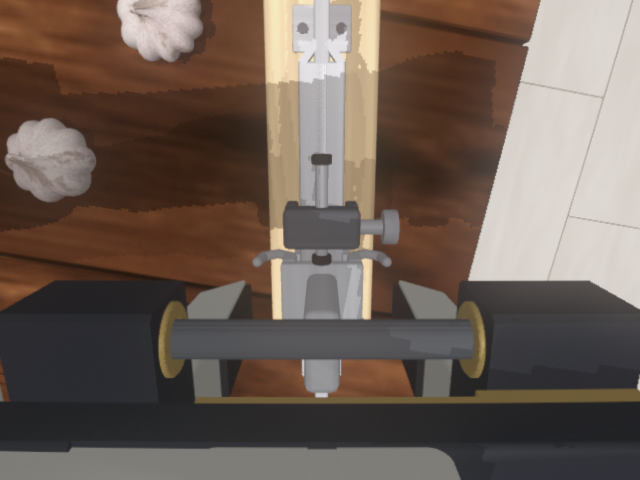

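Call:
{"name": "send_rows", "arguments": {
  "gripper": [0.2,0.2,0.2,0.2,0.2,0.2,0.2,0.2,0.2,0.2],
  "travel": [
    [0,0,-0.5],
    [0,0,-1],
    [0,0,-1.5],
    [0,0,-1.5],
    [0,0,-2],
    [0,0,-2],
    [0,0,-2],
    [0,0,-1.5],
    [0,0,0],
    [0,0,0]
  ],
  "angular": [
    [0,0,0],
    [0,0,0],
    [0,0,0],
    [0,0,0],
    [0,0,0],
    [0,0,0],
    [0,0,0],
    [0,0,0],
    [0,0,0],
    [0,0,0]
  ]
}}

```text
time_s: 32.5
ee_pos: [0.5195, 0.1653, 0.2961]
ee_rot: [0.646, 0.763, 0.001, -0.0]
ft_force: [0.5, -0.1, 0.6]
grip_width: 0.599
```

```bash
python3 st.py | tail -1;python3 - <<'E'
from fit import *
w=viewer.get_image("wrist"); cv2.imwrite("pics/w21.png",w["img"][:,:,::-1]); crop(w,"w21c",260,170,130,140,5)
w=viewer.get_image("scene"); crop(w,"s21",150,150,200,150,4)
E
```

```text
pad [ 0.0006 -0.0251  0.3151] tcp [ 0.0006 -0.0251  0.2961] Flocal [ 0.43 -0.17  0.61] M [-0.09  0.05  0.03]
[ 0.50925584 -0.15177948 -0.06757849] [[0.2, -0.2], [-0.4, 0.2], [1.6, 0.4], [0.5, 0.8], [-0.7, -0.4], [0.7, 0.6], [-1.6, -1.1]]
[0.51476957 0.18996876 0.16523963] [[0.1, -0.7], [1.0, -0.3], [-0.5, 0.2], [-0.7, -0.1], [-0.6, 1.5], [0.8, -0.6]]
-3.8719622064249792 9.46753346368735
```

View pics/w21.png

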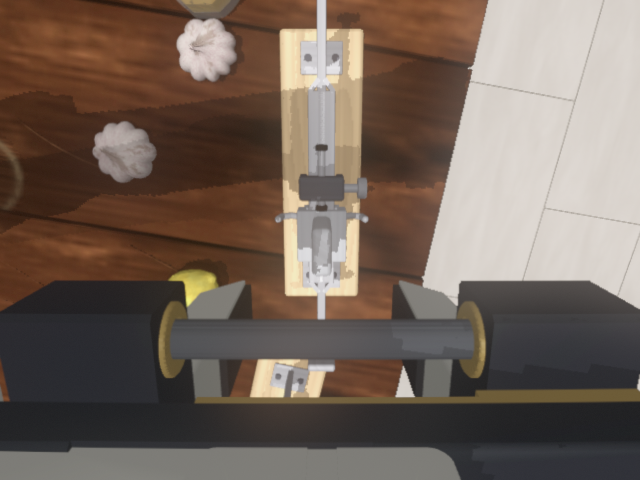

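View pics/w21c.png

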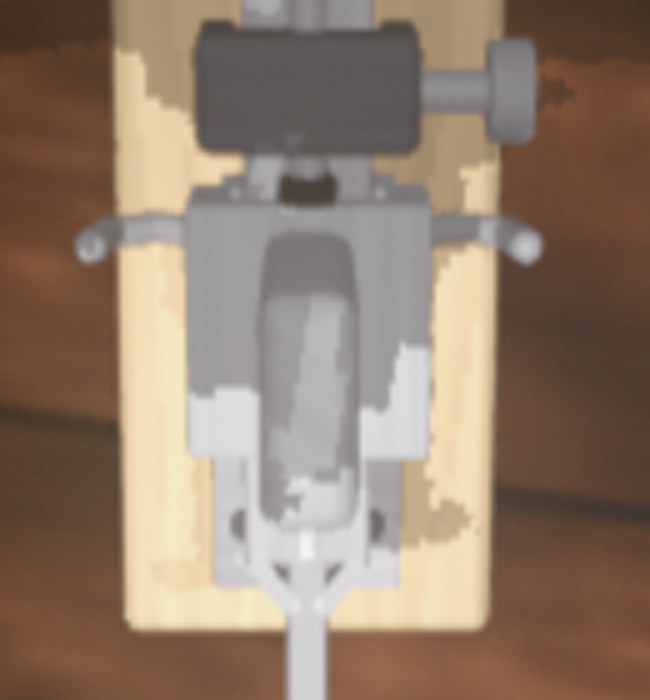

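View pics/s21.png

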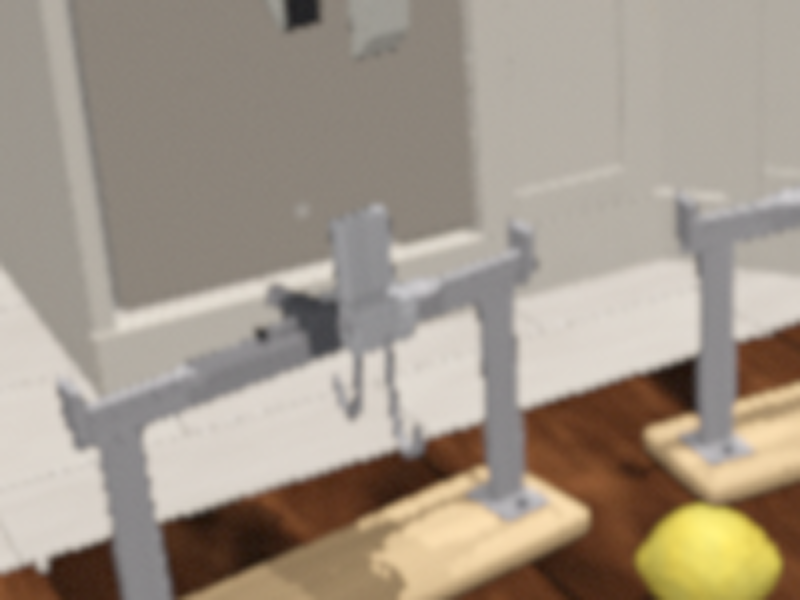

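The hanger sits upright on rail b with the tip touching it. The robot is clear and the fruit and garlic haven't moved.

```bash
python3 -c "
from plant import hand_in; print(hand_in())"
```

```text
the job is handed in; nothing more can be done
None
```

The hanger is now on rail b, upright and captive under the flange, touching the near rubber tip of the buffer pin. I handed the job in at about 32.5 s, with the gripper open and 12 cm clear.

- **Moves:** I slid the hanger to the cut-away end of rail a and lifted it off over the end stop. I set it down on rail b's nearest cut-away end, where it touched with about 7 N on the rail. I then slid it to the pin.
- **Pressing:** I pushed until the force along the rail read 5.1–5.6 N, then let go. The pin stuck out the same amount before and after to within picture accuracy, so it was not pushed in.
- **What went wrong:** I brought the hanger over rail b's end stop too low and at a slant. A hook most likely caught the stop, and the hanger tilted about 13° in the grip. I did not see a force reading during that knock, because forces are only reported at the end of each call. The highest reading I did see was about 6 N.
- **How I fixed it:** I raised it clear, tilted the tool to bring it level and set it down. I then let it settle on the rail and gripped it again straight.
- **Last checks:** The final pictures show the hanger in contact with the tip. The garlic, and the lemon that was in view, were where they started. The other lemon and the pear were out of view at the end, but the arm never went down near them. I could not measure the force left on the tip after letting go.

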